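# Stack a repaired phone in its pressing cradle

### The arm

A 6-joint arm with a two-finger parallel gripper is mounted at the origin on the work surface. World frame = base frame: x ahead of the robot, y to its left, z up, the work surface at z = 0. Lengths are in m, angles in rad, forces in N, time in s.
With the tool pointing down it reaches from about 0.35 to 0.775 m from the base axis. Payload 5.5 kg.
Tool frame: the origin (TCP) lies midway between the tips of the shut fingers; the grasp point (between the pads) lies behind it (env.grip_point_offset is the z of the grasp point in the tool frame, in m); z points along the fingers, y is the direction in which the jaws open and shut (so a half turn about z gives the same grasp; the last joint's range is limited). The gripper opens to 85 mm and grips with 20 to 120 N. Pads are 22 mm wide; open, the fingers measure 114 mm over their backs; the gripper's body (76 mm by 85 mm) begins 54 mm behind the grasp point. The pads swing forward as they close: fully open they stand 13 mm farther back than shut.
Start: joints at [1.198, 0.313, 0.046, 1.304, 0, 1.431], TCP at [0.133, 0.56, 0.231] pointing down, gripper open.
Joint ranges: [-2.76, 2.76], [-0.86, 1.69], [-1.03, 1.26], [-2.2, 2.34], [-1.47, 1.5], [-3.14, 3.14]. Speed limits (rad/s): [2.57, 2.57, 3.14, 3.14, 3.14, 3.14].

### API

Orientations are given as a unit quaternion [w, x, y, z].
In Python, from workcell import env, viewer gives the robot as it stands. The module is installed in compiled form; this text tells all that it offers.
- The arm moves only by the shell command python3 -m inch 'ROWS' [OPENING] [FORCE]. ROWS is JSON, a list of rows, each a list of 2 entries, a list of its own where there are three numbers: the shift along the tool's x, y, z in m, then the turn about the tool's z in degrees. In form: [[[tx, ty, tz], spin], ...]. A call has 1 to 5 rows; each row is the pose to reach, as a shift and turn from the pose measured when the call began, along the tool's axes at that moment; what a row does not reach only later rows make up. A row lasts 1/12 s, in which the tool goes at most 41.7 mm and 7.16 degrees, less where a joint would pass 70% of its speed; a pose out of reach is approached as far as the arm can. A call with a gripper value outside its range is refused whole. OPENING is the closure, from 0 (fully open) to 1 (shut), set as the call begins (- or left out, the last holds). The fingers move at their own pace and stop on an object; FORCE is the grip in N (left out, the last holds). Time passes only in rows, so rows that repeat a pose let the fingers close. It gives the time, the measured TCP pose, the force and the opening at its end, in the units of the state.
- env.get_state(): the state, without advancing time (a new reading comes with each control period).
- viewer.read_camera(name): name is "scene" or "top" or "wrist"; returns a dict with "image" (400x640x3 uint8, red, green, blue), "depth" (400x640 float32, m along the optical axis (not along the pixel's ray), 0 where there is no reading), "vertical_fov" (degrees; the focal length in pixels is half the picture's height over the tangent of half this angle, whatever the lens; pixels are square), "cx", "cy" (the principal point, pixels), "R" (3x3) and "t" (3): a world point X has camera coordinates R X + t; the wrist camera has in their place "T_tool_cam" (4x4, takes a point from camera to tool coordinates, whose origin is the TCP and whose axes are the flange's). Camera axes: x right, y down, z forward; pixel columns grow to the right and rows downward; lengths in m; the calibration is good to about 2 mm. A picture is of the moment at which its call begins: read the wrist's pose just before it.
- env.hand_in(): hands the job in, once; it reports no verdict.
The state is a dict: "clock": time; "joint_pos": joint angles; "qvel": joint speeds; "tau": joint torques, N m; "tcp_pos": TCP position; "orientation": TCP orientation; "wrist_force": force on the tool from outside, world axes, zero at the start; "ft_torque": the same for the moment, N m; "finger_gap": finger opening in m.
Only numpy, scipy, OpenCV 4.12 (cv2) and the standard library are available. Lean on these libraries where they do the work, as an engineer would, in place of code of your own. Each camera call takes 0.05 s, during which the arm holds its last target. There are 200 camera calls.

### The job

Set the repaired phone up for pressing: lay it screen up in the one of the two cradles that fits it, flat between its corner lips, then put the pressing plate on it, rubber side down, lined up and centred, then the large weight in the middle of the plate, and last the small weight in the middle of the large one. Place everything gently, one thing after another in that order, and leave the jar, the screwdriver and the parts tray alone.

Things in the scene. Friction and masses are not known exactly. Their poses are not given: they have to be found in the camera images.
- cradle_long: longer of two grey plastic cradles, fixed to the bench: plate 164 x 90 mm, 8 mm thick, with an L-shaped lip 6 mm high and 8 mm thick at each corner. The lips bound a flat recess 148 x 74 mm, its floor 8 mm above the bench; its sides are open between the lips (for 112 mm on the long sides). Origin: centre of the underside; x along the long side, z up. The phone fits with 4 mm to spare all round.
- cradle_short: shorter of two grey plastic cradles, fixed to the bench: plate 128 x 90 mm, 8 mm thick, with an L-shaped lip 6 mm high and 8 mm thick at each corner. The lips bound a flat recess 112 x 74 mm, its floor 8 mm above the bench; its sides are open between the lips (for 76 mm on the long sides). Origin: centre of the underside; x along the long side, z up. Too short for the phone.
- phone: dark slab phone with a black glass screen on top, 140 x 66 x 9 mm, about 0.17 kg, lying flat on the bench screen up. Origin: centre of the underside; x along the 140 mm side, y across the 66 mm width, z up out of the screen. Either way round in the cradle is right.
- plate: pressing plate: bare aluminium slab with a black rubber face below (3 mm of its thickness) and four small screw heads on top, 112 x 62 x 15 mm, 0.22 kg, lying flat rubber side down. Origin: centre of the underside; x along the 112 mm side, y across the 62 mm width, z up. Either way round is right.
- weight_large: the larger of two plain upright brass cylinders, 56 mm diameter, 32 mm high, about 0.62 kg, flat top. Origin: centre of the underside; z up along its axis.
- weight_small: the smaller of two plain upright brass cylinders, 38 mm diameter, 28 mm high, about 0.26 kg, flat top. Origin: centre of the underside; z up along its axis.
- flux_jar: bystander: small upright jar with black cap, 42 mm diameter, 45 mm high, at the far edge of the work. Origin: centre of the underside.
- screwdriver: bystander: screwdriver 150 mm long lying on the bench at the far edge of the work. Origin: under its middle; x along it, the handle towards -x.
- parts_tray: bystander: low white open tray with three compartments, 60 x 110 mm, 25 mm high, at the far edge of the work. Origin: centre of the underside.
Things that resemble listed ones, but are neither listed nor needed, are in the scene too. What is shaped like the weight_small but purple is not meant.

How it is judged:
On the way, in this order (a step that is already met when the one before it is completed fails the run):
1. the phone lies flat in the longer cradle, let go (horizontal distance between phone and cradle_long below 0.008 m and z of phone in the frame of cradle_long between 0.006 and 0.0105 m and angle between the x axis of phone and the x axis of cradle_long, either way round below 0.09 rad and angle between phone's own z axis and vertical below 0.04 rad and contact force between phone and the fingers below 0.05 N and linear speed of phone below 0.02 m/s), for 0.2 s.
2. the pressing plate lies on the phone, let go (horizontal distance between phone and cradle_long below 0.008 m and z of phone in the frame of cradle_long between 0.006 and 0.0105 m and angle between the x axis of phone and the x axis of cradle_long, either way round below 0.09 rad and angle between each of phone, plate's own z axis and vertical below 0.04 rad and horizontal distance between plate and phone below 0.012 m and z of plate in the frame of phone between 0.007 and 0.011 m and angle between the x axis of plate and the x axis of phone, either way round below 0.17 rad and contact force between plate and the fingers below 0.05 N and linear speed of plate below 0.02 m/s), for 0.2 s.
3. the large weight stands on the plate, let go (horizontal distance between phone and cradle_long below 0.008 m and z of phone in the frame of cradle_long between 0.006 and 0.0105 m and angle between the x axis of phone and the x axis of cradle_long, either way round below 0.09 rad and angle between each of phone, plate's own z axis and vertical below 0.04 rad and horizontal distance between plate and phone below 0.012 m and z of plate in the frame of phone between 0.007 and 0.011 m and angle between the x axis of plate and the x axis of phone, either way round below 0.17 rad and horizontal distance between weight_large and plate below 0.012 m and z of weight_large in the frame of plate between 0.013 and 0.017 m and angle between weight_large's own z axis and vertical below 0.05 rad and contact force between weight_large and the fingers below 0.05 N and linear speed of weight_large below 0.02 m/s), for 0.2 s.
4. the small weight stands on the large one, let go (horizontal distance between phone and cradle_long below 0.008 m and z of phone in the frame of cradle_long between 0.006 and 0.0105 m and angle between the x axis of phone and the x axis of cradle_long, either way round below 0.09 rad and angle between each of phone, plate's own z axis and vertical below 0.04 rad and horizontal distance between plate and phone below 0.012 m and z of plate in the frame of phone between 0.007 and 0.011 m and angle between the x axis of plate and the x axis of phone, either way round below 0.17 rad and horizontal distance between weight_large and plate below 0.012 m and z of weight_large in the frame of plate between 0.013 and 0.017 m and angle between each of weight_large, weight_small's own z axis and vertical below 0.05 rad and horizontal distance between weight_small and weight_large below 0.01 m and z of weight_small in the frame of weight_large between 0.03 and 0.034 m and contact force between weight_small and the fingers below 0.05 N and linear speed of weight_small below 0.02 m/s), for 0.2 s.
At the end, for the whole second after the job is handed in: Phone flat in the longer cradle, screen up, within 8 mm and 5 degrees of its middle; plate flat on the phone, rubber down, within 12 mm and 9 degrees; large weight upright on the plate within 12 mm; small weight upright on the large one within 10 mm; all let go and at rest (all of step 4 and contact force between each of phone, plate, weight_large and the fingers below 0.05 N and linear speed of each of phone, plate, weight_large below 0.02 m/s); the robot touches nothing.
It fails at once if the jar is pushed more than 25 mm or tipped (distance of flux_jar from where it was at the start of the episode above 0.025 m or angle between flux_jar's own z axis and vertical above 0.5 rad).
It fails at once if the screwdriver is pushed more than 25 mm or tipped (distance of screwdriver from where it was at the start of the episode above 0.025 m).
It fails at once if the parts tray is pushed more than 25 mm or tipped (distance of parts_tray from where it was at the start of the episode above 0.025 m or angle between parts_tray's own z axis and vertical above 0.5 rad).
It fails at once if the phone is slammed into the cradle, or something is dropped or slammed onto it there (a blow over 60 N) (contact force between plate and phone above 60 N or contact force between phone and cradle_long above 60 N).
It fails at once if the phone, the plate or a weight is dropped (falls more than about 13 mm) ((linear speed of phone above 0.5 m/s and contact force between phone and the fingers below 0.05 N) or (linear speed of plate above 0.5 m/s and contact force between plate and the fingers below 0.05 N) or (linear speed of weight_large above 0.5 m/s and contact force between weight_large and the fingers below 0.05 N) or (linear speed of weight_small above 0.5 m/s and contact force between weight_small and the fingers below 0.05 N)).
It also fails if it takes over 120 s, if anything falls off the work surface, if the arm or the gripper's body presses on something with over 40 N, if the wrist force passes 120 N, or if a joint passes its speed limit or range.

## Working session

There is one attempt and no reset: what is moved stays moved. The work goes in short steps, Python scripts to look and compute and a shell command to move; the robot and the scene stay as the last step left them, time stands still between calls to the robot, and variables do not carry over. Pictures are saved under pics/ and viewed, on a budget of 14 in all, crops included, one or two more only if the job needs it, and the job is handed in when it is done.

```bash
mkdir -p pics; cat > h.py <<'E'
import numpy as np, cv2
from workcell import env, viewer
from scipy.spatial.transform import Rotation as Ro
def cam(n):
    s=env.get_state(); c=viewer.read_camera(n); c['s']=s
    im=c['image']; h,w=im.shape[:2]
    f=h/2/np.tan(np.radians(c['vertical_fov'])/2); d=c['depth']
    u,v=np.meshgrid(np.arange(w),np.arange(h))
    P=np.stack([(u-c['cx'])/f*d,(v-c['cy'])/f*d,d],-1)
    if 'R' in c and c['R'] is not None: W=(P-np.array(c['t']))@np.array(c['R'])
    else:
        T=np.array(c['T_tool_cam']); q=s['orientation']
        R=Ro.from_quat([q[1],q[2],q[3],q[0]]).as_matrix()
        W=(P@T[:3,:3].T+T[:3,3])@R.T+np.array(s['tcp_pos'])
    W[d==0]=np.nan; c['W']=W; c['f']=f; return c
def save(c,n): cv2.imwrite(n,c['image'][...,::-1])
def go(x,y,z,yaw=None):
    """needed tool-frame shift to world tcp x,y,z ; yaw = desired world angle(deg) of tool y axis mod 180"""
    s=env.get_state(); q=s['orientation']; R=Ro.from_quat([q[1],q[2],q[3],q[0]]).as_matrix()
    print('shift',np.round((np.array([x,y,z])-s['tcp_pos'])@R,4), 'tcp',np.round(s['tcp_pos'],4))
    a=np.degrees(np.arctan2(R[1,1],R[0,1])); print('y-axis ang',a.round(2),'tilt',R[:,2].round(3))
    if yaw is not None: print('spin',-((yaw-a+90)%180-90), 'j6',s['joint_pos'][5])
E
python3 - <<'E'
from h import *
print(env.get_state(),env.grip_point_offset)
c=cam('top');save(c,'pics/top0.png');np.savez('top0.npz',W=c['W'],im=c['image'])
for p in [(100,100),(300,500)]: print(c['W'][p])
c=cam('scene');save(c,'pics/scene0.png')
E
```

```text
{'clock': 0.0, 'joint_pos': array([ 1.19841090e+00,  3.13992882e-01,  4.49570364e-02,  1.30361198e+00,
       -3.12812956e-05,  1.43116975e+00]), 'qvel': array([ 0.00117344,  0.00112346,  0.00068912, -0.00100197, -0.00048423,
        0.00088093]), 'tau': array([-2.97248862e-04, -4.80629718e+01,  2.98533797e+01,  1.93732849e-02,
       -2.28031176e-04, -9.92490271e-06]), 'tcp_pos': array([0.1324705 , 0.55898952, 0.23040419]), 'orientation': array([-2.19286799e-04,  1.16116830e-01,  9.93235131e-01, -8.99541088e-04]), 'wrist_force': array([-0.93778831,  0.7366536 ,  0.8282478 ]), 'ft_torque': array([ 0.05335429, -0.05462626, -0.00852488]), 'finger_gap': 0.08560335210430911} -0.0187
[ 0.83452708  0.49971462 -0.00111585]
[ 0.39863782 -0.35163005  0.00045008]
```

View pics/top0.png

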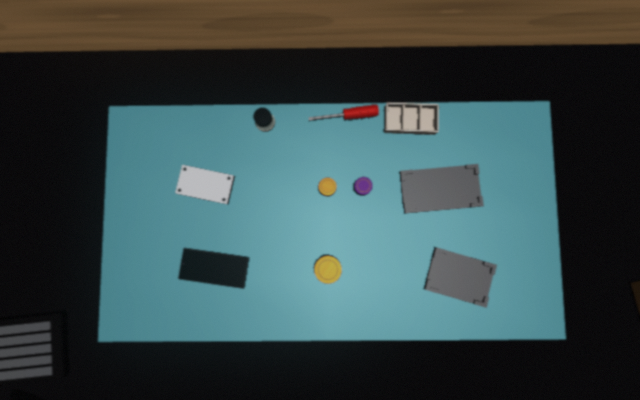

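View pics/scene0.png

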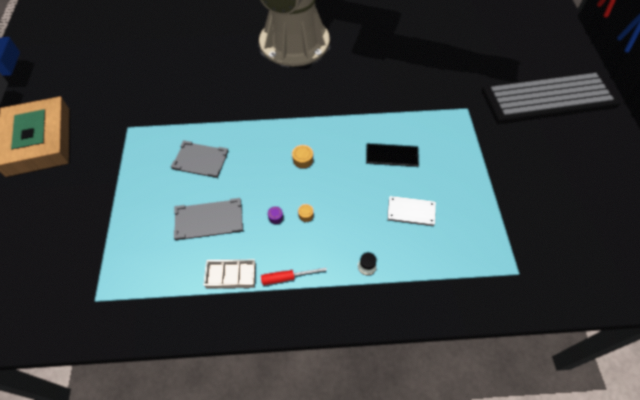

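Candidates in the top view:
- **Phone:** black slab at (214,268). The only other dark items are the jar cap at (263,116) and a keyboard off the mat.
- **Plate:** white slab at (205,185).
- **Large weight:** yellow disc at (328,269).
- **Small weight:** yellow disc at (327,186). The purple disc at (363,186) is the decoy.
- **Long cradle:** grey plate at (442,189). The short one is at (460,277).

Next I'll measure them and look at a close crop.

```bash
cat > m.py <<'E'
from h import *
def rect(c,roi,zlo,zhi,col=None,scale=4000):
    r0,r1,c0,c1=roi; W=c['W'][r0:r1,c0:c1]; im=c['image'][r0:r1,c0:c1]
    m=(W[...,2]>zlo)&(W[...,2]<zhi)
    if col is not None: m&=col(im.astype(int))
    m=cv2.morphologyEx(m.astype(np.uint8),cv2.MORPH_OPEN,np.ones((2,2)))
    n,l,st,_=cv2.connectedComponentsWithStats(m); k=1+st[1:,4].argmax(); m=l==k
    p=W[m]; (cx,cy),(w,h),a=cv2.minAreaRect(p[:,:2].astype(np.float32)*1000)
    if w<h: w,h,a=h,w,a+90
    return dict(ctr=np.round([cx,cy],1),size=np.round([w,h],1),ang=round((a+90)%180-90,2),z=np.round(np.median(p[:,2]),4),n=int(m.sum()),mean=(p[:,:2].mean(0)*1000).round(1))
E
python3 - <<'E'
from m import *
c=cam('top')
notteal=lambda i:(i[...,2]-i[...,0]<40)
for n,roi in dict(phone=(235,300,165,265),plate=(155,215,165,250),wl=(245,295,300,355),ws=(170,205,310,345),pur=(170,205,347,380),cl=(155,220,390,495),cs=(235,315,415,505)).items():
    print(n,rect(c,roi,-0.02,0.06,notteal))
im=c['image'][90:320,160:510][...,::-1]
cv2.imwrite('pics/crop1.png',cv2.resize(im,None,fx=2.28,fy=2.28,interpolation=cv2.INTER_CUBIC))
E
```

```text
phone {'ctr': array([426.5, 175.4]), 'size': array([4.7, 0. ]), 'ang': -90.0, 'z': np.float64(nan), 'n': 2132, 'mean': array([nan, nan])}
plate {'ctr': array([642.9, 262.3]), 'size': array([118.,  64.]), 'ang': 77.61, 'z': np.float64(nan), 'n': 1646, 'mean': array([nan, nan])}
wl {'ctr': array([462.6,   1.5]), 'size': array([60.5, 42. ]), 'ang': -43.87, 'z': np.float64(nan), 'n': 709, 'mean': array([nan, nan])}
ws {'ctr': array([635.4,  -1.3]), 'size': array([42.8, 38.5]), 'ang': -46.24, 'z': np.float64(nan), 'n': 325, 'mean': array([nan, nan])}
pur {'ctr': array([633.6, -72.8]), 'size': array([34.7, 30. ]), 'ang': 37.09, 'z': np.float64(nan), 'n': 266, 'mean': array([nan, nan])}
cl {'ctr': array([ 628.1, -241.1]), 'size': array([170.2,  90.6]), 'ang': -84.6, 'z': np.float64(nan), 'n': 3405, 'mean': array([nan, nan])}
cs {'ctr': array([ 444.5, -272.8]), 'size': array([135.2,  91.1]), 'ang': 73.52, 'z': np.float64(nan), 'n': 2866, 'mean': array([nan, nan])}
```

View pics/crop1.png

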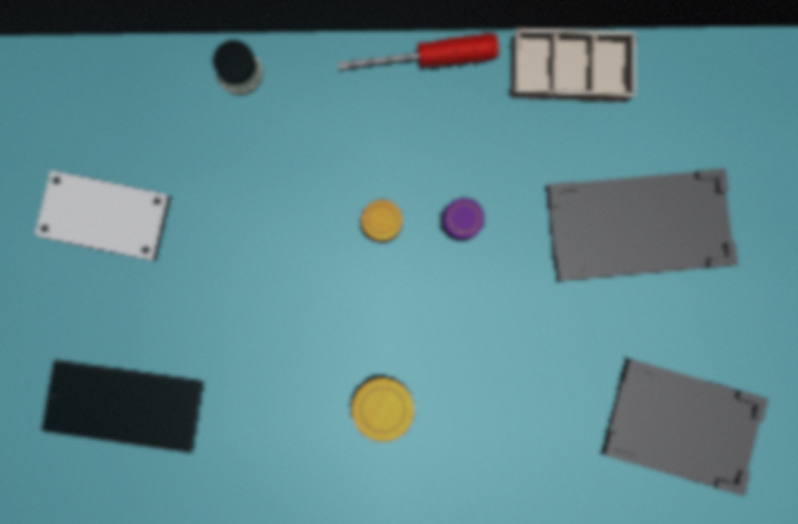

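The crop confirms the choices: phone at crop (122,405), brass small weight at (381,220) beside the purple one at (463,218), and cradle_long at (641,225) as the longer grey plate. Depth is missing on the dark and metal parts, so I'll use ray–plane intersections at the known heights.

```bash
cat >> m.py <<'E'
def ray(c,u,v,z):
    d=np.stack([(u-c['cx'])/c['f'],(v-c['cy'])/c['f'],np.ones_like(u,float)],-1)
    if c.get('R') is not None: R=np.array(c['R']); o=-R.T@np.array(c['t']); D=d@R
    else:
        T=np.array(c['T_tool_cam']); s=c['s']; q=s['orientation']; R=Ro.from_quat([q[1],q[2],q[3],q[0]]).as_matrix()
        o=R@T[:3,3]+s['tcp_pos']; D=d@(R@T[:3,:3]).T
    return o+D*((z-o[2])/D[...,2])[...,None]
def rect2(c,roi,z,col,hull=False):
    r0,r1,c0,c1=roi; im=c['image'][r0:r1,c0:c1].astype(int)
    m=cv2.morphologyEx(col(im).astype(np.uint8),cv2.MORPH_OPEN,np.ones((3,3)))
    n,l,st,_=cv2.connectedComponentsWithStats(m); m=(l==1+st[1:,4].argmax()).astype(np.uint8)
    ct=max(cv2.findContours(m,cv2.RETR_EXTERNAL,cv2.CHAIN_APPROX_NONE)[0],key=cv2.contourArea)[:,0]
    p=ray(c,ct[:,0]+c0+0.,ct[:,1]+r0+0.,z)[:,:2]*1000
    v,u=np.nonzero(m); A=ray(c,u+c0+0.,v+r0+0.,z)[:,:2]*1000
    (cx,cy),(w,h),a=cv2.minAreaRect(p.astype(np.float32))
    if w<h: w,h,a=h,w,a+90
    e,V=np.linalg.eigh(np.cov(A.T)); x=V[:,1]; L=np.sqrt(12*e[::-1])
    return dict(ctr=np.round([cx,cy],1),size=np.round([w,h],1),ang=round((a+90)%180-90,2),mean=A.mean(0).round(1),pcs=L.round(1),pca=round(np.degrees(np.arctan2(x[1],x[0])+np.pi/2)%180-90,2))
E
python3 - <<'E'
from m import *
c=cam('top')
I=c['image']
for p in [(268,214),(185,205),(269,328),(186,327),(189,442),(230,280),(285,240),(250,214)]: print(p,I[p],end=' ')
print(c['R'],c['t'])
dark=lambda i:i.sum(-1)<110
white=lambda i:(i.min(-1)>130)
gold=lambda i:i[...,0]-i[...,2]>40
grey=lambda i:(i[...,2]-i[...,0]<25)&(i.sum(-1)>100)
grey2=lambda i:(i[...,2]-i[...,0]<25)
for n,a in dict(phone=((235,300,165,265),.009,dark),plate=((155,215,165,250),.015,white),wl=((245,295,300,355),.032,gold),ws=((170,205,310,345),.028,gold),cl=((155,220,390,495),.008,grey2),cs=((235,315,415,505),.008,grey2)).items():
    print(n,rect2(c,*a))
c2=cam('scene')
def uv(c,X): p=np.array(c['R'])@X+c['t']; return p[:2]/p[2]*c['f']+[c['cx'],c['cy']]
for X in [(.426,.18,.009),(.629,-.24,.008),(.46,0,.032)]: print(uv(c2,np.array(X)))
E
```

```text
(268, 214) [19 28 30] (185, 205) [187 188 190] (269, 328) [188 167  65] (186, 327) [188 149  61] (189, 442) [ 98  98 102] (230, 280) [104 162 170] (285, 240) [23 32 34] (250, 214) [ 84 136 146] [[-0.00877162 -0.99989251 -0.01174818]
 [-0.99542564  0.00984899 -0.09503045]
 [ 0.09513595  0.01086086 -0.99540504]] [0.02254923 0.61764558 0.73823591]
phone {'ctr': array([469.8, 240.7]), 'size': array([132.9,  59.5]), 'ang': 81.65, 'mean': array([469.5, 240.8]), 'pcs': array([132.6,  59.3]), 'pca': np.float64(81.51)}
plate {'ctr': array([644.3, 261.3]), 'size': array([111.8,  61.7]), 'ang': 77.54, 'mean': array([644.6, 261.6]), 'pcs': array([107. ,  59.9]), 'pca': np.float64(76.72)}
wl {'ctr': array([467.6,   4.3]), 'size': array([52.2, 51.4]), 'ang': 89.54, 'mean': array([467.3,   3.6]), 'pcs': array([47.6, 46.6]), 'pca': np.float64(35.71)}
ws {'ctr': array([634.5,   2.6]), 'size': array([35.2, 32.9]), 'ang': -0.6, 'mean': array([635.1,   2.6]), 'pcs': array([32.3, 31.2]), 'pca': np.float64(-5.85)}
cl {'ctr': array([ 630.9, -236.8]), 'size': array([166. ,  88.7]), 'ang': -85.63, 'mean': array([ 630.6, -236.2]), 'pcs': array([164.6,  88.3]), 'pca': np.float64(-85.47)}
cs {'ctr': array([ 447.7, -268.7]), 'size': array([130.7,  88.4]), 'ang': 73.36, 'mean': array([ 447.7, -268.1]), 'pcs': array([128.9,  88.4]), 'pca': np.float64(73.45)}
[367.44110036 141.28090075]
[207.14031441 216.83762244]
[301.15400842 150.08959525]
```

```bash
python3 - <<'E'
from h import *
go(.47,.241,.22,-8.4)
c=viewer.read_camera('wrist'); print(np.round(c['T_tool_cam'],3),c['vertical_fov'])
E
```

```text
shift [-0.4017 -0.2318  0.011 ] tcp [0.1326 0.5593 0.2309]
y-axis ang 76.66 tilt [-0.    -0.001 -1.   ]
spin 85.05983434264152 j6 1.4312206267006373
[[-0.001 -0.951 -0.308  0.079]
 [ 1.    -0.    -0.    -0.   ]
 [ 0.    -0.308  0.951 -0.142]
 [ 0.     0.     0.     1.   ]] 59.92451049841201
```

```bash
python3 -m inch '[[[-0.034,-0.0195,0],0],[[-0.068,-0.039,0],0],[[-0.102,-0.0585,0],0],[[-0.136,-0.078,0],0],[[-0.17,-0.0975,0],0]]' && python3 -m inch '[[[-0.034,-0.0195,0],0],[[-0.068,-0.039,0],0],[[-0.102,-0.0585,0],0],[[-0.136,-0.078,0],0],[[-0.17,-0.0975,0],0]]' && python3 -m inch '[[[0,0,0],7],[[0,0,0],14],[[0,0,0],21],[[0,0,0],28],[[0,0,0],35]]'; python3 -c "
from h import *
go(.47,.241,.22,-8.4)"
```

```text
clock: 0.72
tcp_pos: [0.2763, 0.424, 0.2311]
orientation: [0.0, 0.116, 0.993, -0.0]
wrist_force: [0.1, -0.1, -0.3]
finger_gap: 0.0854
clock: 1.13
tcp_pos: [0.4205, 0.2884, 0.2313]
orientation: [0.0, 0.116, 0.993, -0.0]
wrist_force: [0.5, 1.4, -0.3]
finger_gap: 0.0857
clock: 1.55
tcp_pos: [0.4206, 0.2881, 0.2313]
orientation: [0.0, 0.412, 0.911, 0.0]
wrist_force: [0.1, -0.2, -0.1]
finger_gap: 0.0853
shift [-0.068   0.006   0.0113] tcp [0.4206 0.2881 0.2313]
y-axis ang 41.32 tilt [ 0. -0. -1.]
spin 49.71971939369046 j6 1.2927798614063615
```

```bash
python3 -m inch '[[[-0.034,0.003,0.005],0],[[-0.068,0.006,0.011],0],[[-0.068,0.006,0.011],7],[[-0.068,0.006,0.011],14],[[-0.068,0.006,0.011],21]]' && python3 -m inch '[[[0,0,0],7],[[0,0,0],14],[[0,0,0],21],[[0,0,0],28.7],[[0,0,0],28.7]]'; python3 - <<'E'
from m import *
go(.47,.241,.22,-8.4)
c=cam('wrist'); save(c,'pics/w1.png')
E
```

```text
clock: 1.97
tcp_pos: [0.4704, 0.2403, 0.22]
orientation: [-0.0, 0.574, 0.819, -0.0]
wrist_force: [0.4, 0.3, -0.1]
finger_gap: 0.0857
clock: 2.38
tcp_pos: [0.4703, 0.2403, 0.2199]
orientation: [-0.0, 0.76, 0.649, -0.0]
wrist_force: [0.1, 1.0, 0.3]
finger_gap: 0.0855
shift [ 0.0007 -0.0005 -0.0001] tcp [0.4703 0.2403 0.2199]
y-axis ang -9.0 tilt [-0.001 -0.    -1.   ]
spin -0.604965540851282 j6 2.0482615482641275
```

View pics/w1.png

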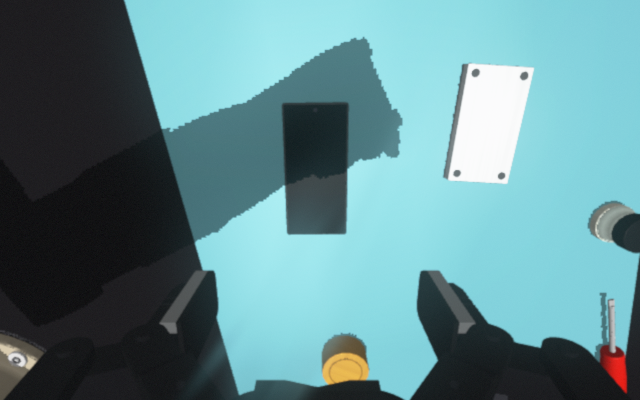

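Wrist view: phone corners are about (283,103), (348,103), (346,234), (287,234). The plate's top corners are about (466,65), (534,68), (508,184), (449,180).

```bash
cat >> m.py <<'E'
def quad(c,pts,z):
    p=np.array(pts,float); X=ray(c,p[:,0],p[:,1],z)[:,:2]*1000
    (a,b),(w,h),t=cv2.minAreaRect(X.astype(np.float32))
    if w<h: w,h,t=h,w,t+90
    return 'mean',X.mean(0).round(1),'rect',round(a,1),round(b,1),round(w,1),round(h,1),'ang',round((t+90)%180-90,2)
E
python3 - <<'E'
from m import *
c=cam('wrist')
i=c['image'].astype(int); print(i[150,315],i[140,260],i[220,315],i[220,380])
print(quad(c,[(283,103),(348,103),(346,234),(287,234)],.009))
print(quad(c,[(466,65),(534,68),(508,184),(449,180)],.015))
print(rect2(c,(90,245,270,362),.009,lambda i:i.sum(-1)<210))
print(rect2(c,(50,200,430,550),.015,lambda i:i.min(-1)>200))
W=c['W'];print('bench z',np.nanmedian(W[20:90,200:300,2]),W[150,315],W[220,315])
E
```

```text
[24 38 39] [ 74 117 123] [63 85 89] [152 227 234]
('mean', array([469.2, 241.6]), 'rect', 469.5, 241.6, 138.0, 64.8, 'ang', 81.33)
('mean', array([643.5, 261.7]), 'rect', 643.2, 261.3, 111.4, 63.7, 'ang', 78.9)
{'ctr': array([472.7, 269.2]), 'size': array([82.4, 64.6]), 'ang': 81.43, 'mean': array([472.7, 273.8]), 'pcs': array([77.2, 64.3]), 'pca': np.float64(70.87)}
{'ctr': array([643.4, 261.8]), 'size': array([111.5,  61.8]), 'ang': 77.66, 'mean': array([643.9, 264.4]), 'pcs': array([109.3,  61.1]), 'pca': np.float64(77.74)}
bench z 9.627382290822162e-05 [0.47168876 0.26450717 0.0080922 ] [0.46005115 0.18990133 0.00919472]
```

```bash
python3 -m inch '[[[0.0009,0.0002,0],-0.5],[[0.0009,0.0002,0.04],-0.5],[[0.0009,0.0002,0.08],-0.5],[[0.0009,0.0002,0.12],-0.5],[[0.0009,0.0002,0.16],-0.5]]' 0.12 20; python3 -m inch '[[[0,0,0.02],0],[[0,0,0.02],0],[[0,0,0.02],0]]' ; python3 -c "
from h import *
go(.4694,.2415,.01,-8.5); print(env.get_state()['wrist_force'])"
```

```text
clock: 2.9
tcp_pos: [0.4708, 0.2413, 0.0588]
orientation: [0.0, 0.754, 0.656, 0.001]
wrist_force: [0.3, 0.2, -0.6]
finger_gap: 0.075
clock: 3.15
tcp_pos: [0.4699, 0.241, 0.0381]
orientation: [-0.0, 0.754, 0.657, -0.001]
wrist_force: [1.1, -1.0, 0.5]
finger_gap: 0.0752
shift [ 0.0005 -0.0005  0.0281] tcp [0.4699 0.241  0.0381]
y-axis ang -7.87 tilt [-0.002 -0.001 -1.   ]
spin 0.6301690582808988 j6 2.0300371406729205
[ 1.09770849 -0.96290478  0.52306745]
```

```bash
python3 -m inch '[[[0.0005,-0.0005,0.018],0.6],[[0.0005,-0.0005,0.036],0.6],[[0.0005,-0.0005,0.038],0.6],[[0.0005,-0.0005,0.038],0.6]]'; for i in 1 2; do python3 -m inch '[[[0,0,0.002],0],[[0,0,0.002],0]]'; done; python3 - <<'E'
from m import *
go(.4694,.2415,0,-8.5)
c=cam('wrist'); save(c,'pics/w2.png')
E
```

```text
clock: 3.48
tcp_pos: [0.4701, 0.2418, 0.0013]
orientation: [-0.0, 0.757, 0.653, -0.0]
wrist_force: [1.2, 0.8, 0.1]
finger_gap: 0.075
clock: 3.65
tcp_pos: [0.4717, 0.2424, 0.0011]
orientation: [0.001, 0.757, 0.653, 0.001]
wrist_force: [-0.2, -0.0, 0.3]
finger_gap: 0.0754
clock: 3.82
tcp_pos: [0.4728, 0.2427, 0.0002]
orientation: [0.001, 0.757, 0.653, 0.002]
wrist_force: [0.6, -0.3, -1.0]
finger_gap: 0.0754
shift [-0.0017 -0.0032  0.0002] tcp [4.728e-01 2.427e-01 2.000e-04]
y-axis ang -8.4 tilt [ 0.005  0.001 -1.   ]
spin 0.10314428697070355 j6 2.0405889546596394
```

View pics/w2.png

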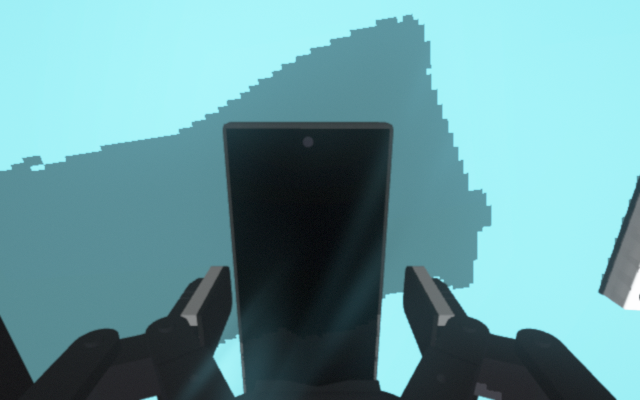

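The phone sits between the pads, but off-centre: its left edge is at about col 232 against the pad at 230, and its right edge is at about 382 against the pad at 405. The arm drifted instead of going down, so I'll check the joints and the finger depth.

```bash
python3 - <<'E'
from m import *
s=env.get_state();print(s['joint_pos'].round(3),s['wrist_force'],s['tau'].round(2))
go(.4694,.2415,0,-8.5)
c=cam('wrist');W=c['W']
for p in [(275,222),(290,225),(275,413),(290,410),(278,215),(320,190),(318,443)]: print(p,(W[p]*1000).round(1))
E
```

```text
[ 0.323  0.413 -0.426  0.728 -0.     2.041] [-0.92148302 -0.15497292  0.85066318] [ -0.   -46.75  23.12  -0.08  -0.    -0.  ]
shift [-0.0016 -0.0029 -0.    ] tcp [ 0.4725  0.2426 -0.    ]
y-axis ang -8.39 tilt [ 0.004  0.001 -1.   ]
spin 0.10572851495912516 j6 2.040590589509228
(275, 222) [436.3 258.3  19.5]
(290, 225) [435.4 250.7  18. ]
(275, 413) [511.3 246.9  19.3]
(290, 410) [509.8 239.7  18.5]
(278, 215) [434.6 259.1  22.8]
(320, 190) [432.4 257.3  46.1]
(318, 443) [513.8 245.7  46.1]
```

```bash
python3 -m inch '[[[-0.0016,-0.0029,-0.003],0],[[-0.0016,-0.0029,0.006],0],[[-0.0016,-0.0029,0.006],0],[[-0.0016,-0.0029,0.006],0],[[-0.0016,-0.0029,0.006],0]]'; python3 - <<'E'
from m import *
go(.4694,.2415,0,-8.5)
c=cam('wrist');W=c['W'];im=c['image'].astype(int)
for (c0,c1) in [(195,232),(402,440)]:
    w=W[258:300,c0:c1]; m=w[...,2]>.0125
    print(np.nanpercentile(w[m][:,2]*1000,[0,2,5,10,25]).round(1))
    for r in range(262,300,6): print(r,(W[r,c0:c1:4,2]*1000).round(0))
E
```

```text
clock: 4.33
tcp_pos: [0.4687, 0.2413, -0.0067]
orientation: [0.001, 0.757, 0.653, 0.001]
wrist_force: [0.5, -0.7, 0.0]
finger_gap: 0.075
shift [ 0.0004  0.0007 -0.0067] tcp [ 0.4687  0.2413 -0.0067]
y-axis ang -8.4 tilt [ 0.003  0.001 -1.   ]
spin 0.10494573227225601 j6 2.040385366952564
[12.5 12.8 13.3 14.  16.1]
262 [ 0. -0.  1.  0.  0.  1.  0. -1.  1. -1.]
268 [-0. -1. -0. -0.  8.  6.  7.  7.  6. -0.]
274 [-0.  1. -0. 12. 14. 14. 13. 13.  7. -1.]
280 [10. 11. 17. 18. 17. 17. 17. 13.  7.  1.]
286 [15. 21. 21. 21. 22. 22. 20. 14.  9.  3.]
292 [25. 26. 26. 25. 26. 24. 19. 15.  9.  4.]
298 [30. 29. 30. 30. 29. 25. 20. 15. 10.  4.]
[12.5 12.7 13.1 14.  16.3]
262 [ 0.  1. -1.  0.  0.  1. -1.  0. -0. -1.]
268 [ 1.  4.  7.  8.  8.  8.  1.  0.  1. -0.]
274 [ 1.  5.  9. 12. 13. 12. 12. -1.  1. -1.]
280 [ 1.  4. 10. 14. 18. 17. 18. 17. 11. 10.]
286 [ 0.  7. 12. 17. 21. 22. 22. 21. 21. 16.]
292 [ 1.  6. 13. 17. 21. 25. 26. 26. 26. 26.]
298 [ 0.  8. 13. 18. 23. 27. 29. 30. 29. 30.]
```

Tips are now at about 5–6 mm, so tip height is roughly TCP + 12 mm. I'll go 3 mm lower and close.

```bash
python3 -m inch '[[[0.0004,0.0007,0.003],0.1],[[0.0004,0.0007,0.003],0.1],[[0.0004,0.0007,0.003],0.1]]'; python3 -m inch '[[[0,0,0],0],[[0,0,0],0],[[0,0,0],0],[[0,0,0],0],[[0,0,0],0]]' 0.5 40;  python3 -m inch '[[[0,0,0],0],[[0,0,0],0],[[0,0,0],0]]'; python3 -m inch '[[[0,0,-0.03],0],[[0,0,-0.07],0],[[0,0,-0.11],0],[[0,0,-0.11],0]]'; python3 - <<'E'
from m import *
go(.6307,-.2365,.12,4.4)
c=cam('wrist'); save(c,'pics/w3.png')
E
```

```text
clock: 4.63
tcp_pos: [0.4701, 0.2418, -0.0092]
orientation: [0.001, 0.758, 0.653, 0.002]
wrist_force: [-1.3, -0.3, 5.2]
finger_gap: 0.075
clock: 5.05
tcp_pos: [0.4704, 0.2426, -0.0062]
orientation: [0.0, 0.757, 0.653, 0.003]
wrist_force: [-6.6, -1.6, 27.7]
finger_gap: 0.0645
clock: 5.3
tcp_pos: [0.4708, 0.2428, -0.0059]
orientation: [0.001, 0.757, 0.653, 0.003]
wrist_force: [-0.1, -0.2, 6.5]
finger_gap: 0.065
clock: 5.63
tcp_pos: [0.4745, 0.2438, 0.1107]
orientation: [0.003, 0.757, 0.653, 0.008]
wrist_force: [1.6, 0.4, -0.8]
finger_gap: 0.0646
shift [-0.452   0.2254 -0.0102] tcp [0.4745 0.2438 0.1107]
y-axis ang -8.47 tilt [ 0.016  0.007 -1.   ]
spin -12.871392502405484 j6 2.041881799864879
```

View pics/w3.png

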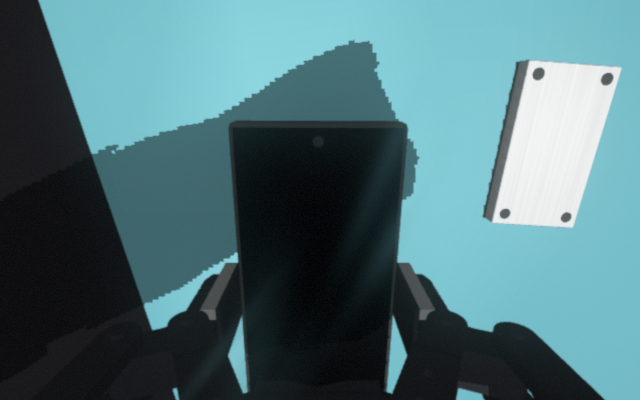

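The phone is held between both pads, far edge at row 123 from col 231 to 407. It's level across the jaws. Carrying it towards the long cradle.

```bash
for i in 1 2; do python3 -m inch '[[[-0.034,0.017,-0.001],0],[[-0.068,0.034,-0.002],0],[[-0.102,0.051,-0.003],0],[[-0.136,0.068,-0.004],0],[[-0.17,0.085,-0.005],0]]'; done; python3 -c "
from h import *
go(.6307,-.2365,.10,4.4)"
```

```text
clock: 6.1
tcp_pos: [0.5315, 0.0612, 0.1103]
orientation: [0.001, 0.757, 0.653, 0.006]
wrist_force: [0.6, 0.0, -1.8]
finger_gap: 0.0646
clock: 6.52
tcp_pos: [0.5897, -0.1211, 0.1123]
orientation: [-0.0, 0.757, 0.653, 0.005]
wrist_force: [1.3, 0.1, -1.0]
finger_gap: 0.0645
shift [-0.1082  0.0575  0.0117] tcp [ 0.5897 -0.1211  0.1123]
y-axis ang -8.47 tilt [ 0.007  0.007 -1.   ]
spin -12.869013467997434 j6 1.378000378306059
```

```bash
python3 -m inch '[[[-0.03,0.016,0],0],[[-0.06,0.032,0],0],[[-0.09,0.048,0],0],[[-0.108,0.0575,0],-6],[[-0.108,0.0575,0],-12.9]]';python3 -m inch '[[[0,0,0],0],[[0,0,0],0],[[0,0,0],0]]'; python3 - <<'E'
from m import *
go(.6307,-.2365,.10,4.4)
c=cam('wrist'); save(c,'pics/w4.png')
E
```

```text
clock: 6.93
tcp_pos: [0.6309, -0.2413, 0.1083]
orientation: [-0.0, 0.679, 0.734, 0.004]
wrist_force: [-0.1, -0.1, -1.4]
finger_gap: 0.0645
clock: 7.18
tcp_pos: [0.6297, -0.2405, 0.1062]
orientation: [-0.002, 0.68, 0.733, 0.004]
wrist_force: [0.1, 0.5, -1.0]
finger_gap: 0.0649
shift [0.0039 0.0012 0.0062] tcp [ 0.6297 -0.2405  0.1062]
y-axis ang 4.29 tilt [ 0.002  0.008 -1.   ]
spin -0.11001181565802653 j6 1.0082907848832754
```

View pics/w4.png

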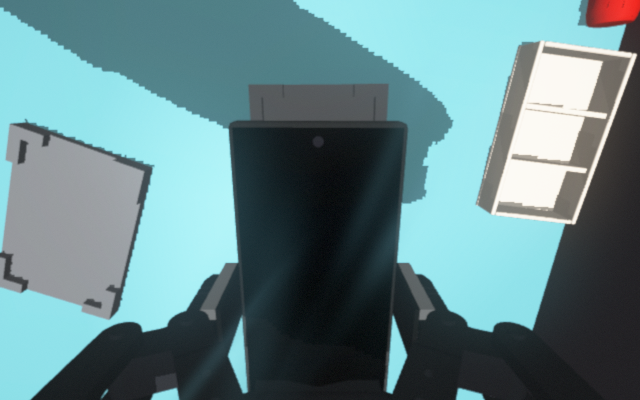

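The cradle's far edge shows at lip height from (249,85) to (387,84). The phone's far edge runs (231,123) to (407,123). The short cradle is at left.

```bash
python3 - <<'E'
from m import *
c=cam('wrist');tz=c['s']['tcp_pos'][2]
f=lambda p,z:(lambda q:ray(c,q[:,0],q[:,1],z)[:,:2]*1000)(np.array(p,float))
A=f([(249,85),(387,84)],.014); B=f([(231,123),(407,123)],tz+.015)
for P,L in((A,82),(B,70)):
    d=P[1]-P[0]; w=np.hypot(*d); d/=w; n=np.array([-d[1],d[0]]); m=P.mean(0)
    if (np.array([630,-236])-m)@n<0:n=-n
    print(P.round(1),'w',w.round(1),'ctr',(m+L*n).round(1),'ang',np.degrees(np.arctan2(d[1],d[0])).round(2))
print(c['s']['tcp_pos'])
g=c['image'][70:130,225:410].astype(int).sum(-1)
print(g[15:48:3,60],[g[40:50,k].round() for k in(90,)])
for r in (20,30): 
    x=np.abs(np.diff(g[r])); print(np.nonzero(x>60)[0]+225, x[x>60])
t=cam('top'); grey2=lambda i:(i[...,2]-i[...,0]<25)
E
```

```text
[[ 580.2 -159.1]
 [ 668.4 -151.8]] w 88.5 ctr [ 631.  -237.2] ang 4.72
[[ 593.7 -174.3]
 [ 656.6 -169.6]] w 63.1 ctr [ 630.4 -241.8] ang 4.3
[ 0.63005686 -0.24030384  0.10694346]
[283 269 272 268 268 271 271 264 265 266 268] [array([264, 265, 266, 264, 262, 263, 263, 261, 260, 261])]
[] []
[] []
```

```bash
python3 - <<'E'
from m import *
c=cam('wrist');W=c['W']*1000;tz=c['s']['tcp_pos'][2]*1000
for r in (140,180,220,260,300): print(r,(np.nanmedian(W[r-4:r+5,250:390].reshape(9,7,20,3),axis=(0,2))[:,2]-tz).round(1))
print(tz,[(k,(W[k,316]-[0,0,tz]).round(1)) for k in range(112,130,2)])
w=W[250:300,195:242];print('tip',np.nanmin(w[w[...,2]>60][:,2])-tz)
E
```

```text
140 [14.9 14.9 15.  15.  15.  15.  15. ]
180 [14.9 14.9 14.9 14.9 15.  15.1 15. ]
220 [14.8 14.8 14.8 14.9 14.9 14.9 15. ]
260 [14.8 14.9 14.8 14.9 14.8 15.  14.9]
300 [14.7 14.7 14.8 14.8 14.8 14.9 14.9]
108.01895309200962 [(112, array([ 624.9, -173. , -101.4])), (114, array([ 625. , -174.2, -100.2])), (116, array([ 625.1, -175.5, -100.5])), (118, array([ 625.2, -176.9, -101. ])), (120, array([ 625.3, -178.2, -101.2])), (122, array([ 624.5, -171.8,   13.1])), (124, array([ 624.5, -172.4,   14.2])), (126, array([ 624.6, -173.1,   15.3])), (128, array([ 624.6, -173.7,   16. ]))]
tip 8.65194289480958
```

Phone underside is TCP + 5.9 mm and level. Its centre is at about (630.3,-241.5) with TCP at (630,-240.3), and the cradle is at (630.9,-236.9). So the TCP target is (.6306,-.2357) with a final z of about .0025.

```bash
python3 -c "
from h import *
go(.6306,-.2357,.03,4.5)"
```

```text
shift [ 0.0041 -0.0003  0.0783] tcp [ 0.6308 -0.2403  0.1083]
y-axis ang 4.45 tilt [ 0.005  0.007 -1.   ]
spin -0.05192101755952194 j6 1.0064725513851023
```

```bash
python3 -m inch '[[[0.0041,-0.0003,0.02],0],[[0.0041,-0.0003,0.045],0],[[0.0041,-0.0003,0.07],0],[[0.0041,-0.0003,0.0783],0],[[0.0041,-0.0003,0.0783],0]]';python3 -m inch '[[[0,0,0],0],[[0,0,0],0]]'; python3 - <<'E'
from m import *
go(.6306,-.2357,.0025,4.5)
c=cam('wrist'); save(c,'pics/w5.png')
E
```

```text
clock: 7.8
tcp_pos: [0.6286, -0.2341, 0.0274]
orientation: [-0.003, 0.679, 0.734, 0.004]
wrist_force: [-0.6, 0.2, -2.1]
finger_gap: 0.0646
clock: 7.97
tcp_pos: [0.6292, -0.2342, 0.0287]
orientation: [-0.002, 0.679, 0.734, 0.004]
wrist_force: [0.9, -0.2, -1.3]
finger_gap: 0.064
shift [-0.0018  0.0012  0.0262] tcp [ 0.6292 -0.2342  0.0287]
y-axis ang 4.47 tilt [ 0.002  0.009 -1.   ]
spin -0.03322858641584503 j6 1.013160585867493
```

View pics/w5.png

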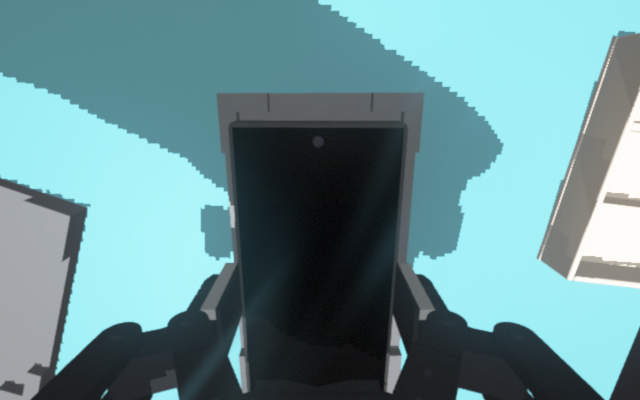

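Phone is over the recess: cradle far edge (217,93)–(423,93) and phone far edge (231,122)–(407,122), centred to within about 1 px. Checking numerically.

```bash
cat > e.py <<'E'
from m import *
def ends(A,B,dz,zc=.014):
    c=cam('wrist');tz=c['s']['tcp_pos'][2]; r=[]
    for p,L,z in((A,82,zc),(B,70,tz+dz)):
        q=np.array(p,float); P=ray(c,q[:,0],q[:,1],z)[:,:2]*1000
        d=P[1]-P[0]; w=np.hypot(*d); d/=w; n=np.array([-d[1],d[0]]); m=P.mean(0)
        if (np.array([630,-236])-m)@n<0:n=-n
        r.append(m+L*n); print('w',w.round(1),'ctr',r[-1].round(1),'ang',np.degrees(np.arctan2(d[1],d[0])).round(2))
    D=(r[0]-r[1])/1000; t=c['s']['tcp_pos']; return t[0]+D[0],t[1]+D[1]
E
python3 - <<'E'
from e import *
x,y=ends([(217,93),(423,93)],[(231,122),(407,122)],.0149)
go(x,y,.010,4.6)
E
```

```text
w 89.1 ctr [ 630.7 -237.4] ang 4.43
w 63.1 ctr [ 629.8 -235.6] ang 4.42
shift [-0.0018  0.0005  0.0192] tcp [ 0.6297 -0.2346  0.0292]
y-axis ang 4.46 tilt [ 0.003  0.008 -1.   ]
spin -0.14052085160686545 j6 1.0130652433930802
```

```bash
python3 -m inch '[[[-0.0016,0.0007,0],0],[[-0.0016,0.0007,0.01],0],[[-0.0016,0.0007,0.019],0],[[-0.0016,0.0007,0.019],0],[[-0.0016,0.0007,0.019],0]]';  python3 - <<'E'
from m import *
go(.631,-.2365,.002,4.5)
E
```

```text
clock: 8.48
tcp_pos: [0.6293, -0.2355, 0.0087]
orientation: [-0.003, 0.679, 0.734, 0.004]
wrist_force: [-0.6, 0.3, -1.4]
finger_gap: 0.0647
shift [-0.0012  0.0016  0.0067] tcp [ 0.6293 -0.2355  0.0087]
y-axis ang 4.45 tilt [ 0.     0.009 -1.   ]
spin -0.04628634995449943 j6 1.0118357200488006
```

```bash
python3 -m inch '[[[-0.0011,0.0012,0],0],[[-0.0011,0.0012,0.002],0],[[-0.0011,0.0012,0.004],0],[[-0.0011,0.0012,0.0055],0],[[-0.0011,0.0012,0.0055],0]]';python3 -m inch '[[[0,0,0.001],0],[[0,0,0.001],0]]';  python3 - <<'E'
from m import *
go(.631,-.2365,.002,4.5)
c=cam('wrist'); save(c,'pics/w6.png')
E
```

```text
clock: 8.9
tcp_pos: [0.6304, -0.2363, 0.0027]
orientation: [-0.003, 0.679, 0.734, 0.003]
wrist_force: [-0.3, 0.0, -1.6]
finger_gap: 0.0646
clock: 9.07
tcp_pos: [0.6306, -0.2364, 0.0021]
orientation: [-0.003, 0.679, 0.734, 0.004]
wrist_force: [-0.2, -0.8, -0.9]
finger_gap: 0.0649
shift [-0.0002  0.0004  0.0001] tcp [ 0.6306 -0.2364  0.0021]
y-axis ang 4.46 tilt [ 0.     0.009 -1.   ]
spin -0.043075138657627576 j6 1.0114760481315805
```

View pics/w6.png

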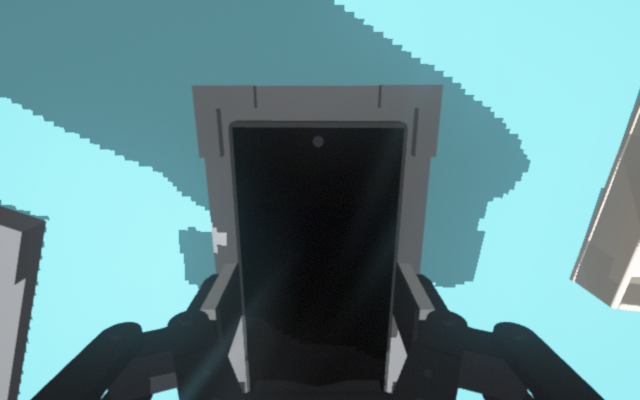

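The phone sits inside the recess: lip inner faces are at about cols 220 and 416, phone edges at 231 and 407, far edge clear of the end lip. Settling and releasing.

```bash
python3 -m inch '[[[0,0,0.0008],0],[[0,0,0.0008],0]]'; python3 -m inch '[[[0,0,0],0],[[0,0,0],0],[[0,0,0],0],[[0,0,0],0]]' 0.1; python3 -m inch '[[[0,0,-0.02],0],[[0,0,-0.06],0],[[0,0,-0.1],0],[[0,0,-0.14],0],[[0,0,-0.14],0]]' 0; python3 - <<'E'
from m import *
c=cam('wrist');save(c,'pics/w7.png')
W=c['W']*1000
s=c['s'];go(.6435,.2615,.1,-12.3);print(s['clock'])
E
```

```text
clock: 9.28
tcp_pos: [0.6306, -0.2364, 0.002]
orientation: [-0.003, 0.679, 0.734, 0.004]
wrist_force: [-2.4, 1.9, 3.8]
finger_gap: 0.0649
clock: 9.62
tcp_pos: [0.6307, -0.2364, 0.0019]
orientation: [-0.003, 0.679, 0.734, 0.004]
wrist_force: [0.3, -0.2, -0.3]
finger_gap: 0.077
clock: 10.03
tcp_pos: [0.6349, -0.2399, 0.1517]
orientation: [0.004, 0.679, 0.734, 0.005]
wrist_force: [2.0, 0.0, 1.6]
finger_gap: 0.0851
shift [0.4985 0.048  0.0501] tcp [ 0.6339 -0.2394  0.148 ]
y-axis ang 4.45 tilt [ 0.01   0.004 -1.   ]
spin 16.754966041649084 j6 1.0098184518397146
10.0333
```

View pics/w7.png

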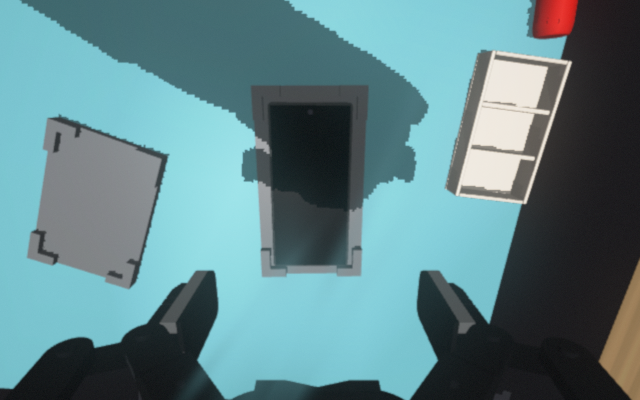

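The phone lies in the recess with all four lips visible around it. Phone corners are about (269,103), (352,103), (348,266), (272,266), and cradle corners (251,86), (368,86), (361,276), (262,276). Checking the numbers while moving on to the plate.

```bash
python3 - <<'E'
from m import *
c=cam('wrist')
print('phone',quad(c,[(269,103),(352,103),(348,266),(272,266)],.017))
print('cradle',quad(c,[(251,86),(368,86),(361,276),(262,276)],.014))
E
for i in 1 2; do python3 -m inch '[[[0.041,0.004,0],0],[[0.082,0.008,0],0],[[0.123,0.012,0],0],[[0.164,0.016,0],0],[[0.205,0.02,0],0]]'; done; python3 -m inch '[[[0.04,0.004,0],0],[[0.08,0.008,0],5],[[0.088,0.008,0],11],[[0.088,0.008,0],16.8],[[0.088,0.008,0],16.8]]'; python3 - <<'E'
from m import *
go(.6435,.2615,.1,-12.3)
c=cam('wrist'); print(c['image'][...,:].min(-1).max())
m=c['image'].min(-1)>190; v,u=np.nonzero(m); print(u.min(),u.max(),v.min(),v.max())
print(rect2(c,(0,300,180,460),.015,lambda i:i.min(-1)>190))
E
```

```text
phone ('mean', array([ 629.1, -235.7]), 'rect', 628.9, -235.6, 136.9, 66.5, 'ang', -85.91)
cradle ('mean', array([ 629.4, -235.3]), 'rect', 629.5, -235.4, 161.0, 88.4, 'ang', -85.39)
clock: 10.55
tcp_pos: [0.6347, -0.0308, 0.1437]
orientation: [-0.002, 0.679, 0.734, 0.003]
wrist_force: [0.7, 0.5, 0.1]
finger_gap: 0.0855
clock: 10.97
tcp_pos: [0.6373, 0.177, 0.1428]
orientation: [-0.003, 0.679, 0.734, 0.002]
wrist_force: [1.4, -0.2, 1.0]
finger_gap: 0.0855
clock: 11.38
tcp_pos: [0.6369, 0.2667, 0.1406]
orientation: [-0.004, 0.779, 0.627, -0.0]
wrist_force: [0.6, 0.3, -0.9]
finger_gap: 0.0851
shift [-0.0039  0.0079  0.0405] tcp [0.6369 0.2667 0.1406]
y-axis ang -12.38 tilt [-0.005  0.006 -1.   ]
spin -0.07779171802815199 j6 2.0643576600272193
230
291 365 195 263
{'ctr': array([638.2, 236.6]), 'size': array([60.6, 58.7]), 'ang': -12.24, 'mean': array([638.9, 232.3]), 'pcs': array([61.8, 47.8]), 'pca': np.float64(5.89)}
```

```bash
python3 - <<'E'
from m import *
c=cam('wrist')
print(rect2(c,(40,270,230,420),.015,lambda i:(i[...,2]-i[...,0]<22)&(i.sum(-1)>180)))
r=c['image'][150].astype(int); print(r[260:380:8].tolist())
print(c['W'][150:250:20,320])
cv2.imwrite('pics/w8.png',c['image'][...,::-1])
E
```

```text
{'ctr': array([643.7, 263. ]), 'size': array([112.2,  61.9]), 'ang': 77.3, 'mean': array([644.5, 266. ]), 'pcs': array([111.1,  61.3]), 'pca': np.float64(77.64)}
[[61, 95, 101], [61, 95, 101], [59, 94, 98], [60, 94, 100], [122, 125, 125], [119, 123, 122], [120, 122, 123], [120, 123, 125], [119, 122, 123], [122, 123, 125], [120, 122, 124], [125, 127, 127], [119, 121, 122], [120, 123, 124], [61, 96, 101]]
[[0.64647578 0.30265202 0.01594853]
 [0.64314852 0.28709258 0.01455416]
 [0.63977173 0.27132597 0.0151048 ]
 [0.63622247 0.25474224 0.01473125]
 [0.632536   0.23751838 0.01442163]]
```

View pics/w8.png

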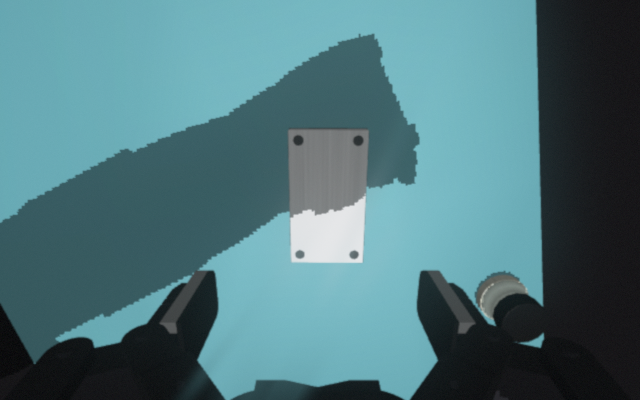

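Plate centre (643.7,262.5) at 77.5°, size right (112×62). The jar at (510,305) is well clear of the right finger. Descending to TCP z ≈ 0.

```bash
python3 -m inch '[[[-0.0029,0.008,0.03],0],[[-0.0029,0.008,0.06],0],[[-0.0029,0.008,0.09],0],[[-0.0029,0.008,0.1],0],[[-0.0029,0.008,0.1],0]]' 0.12; python3 -c "
from h import *
go(.6437,.2625,.0,-12.5)"
```

```text
clock: 11.9
tcp_pos: [0.6414, 0.2593, 0.0372]
orientation: [-0.005, 0.778, 0.628, -0.004]
wrist_force: [-1.0, 0.5, 0.0]
finger_gap: 0.0753
shift [0.0035 0.0021 0.0372] tcp [0.6414 0.2593 0.0372]
y-axis ang -12.2 tilt [-0.012  0.004 -1.   ]
spin 0.2965578977467942 j6 2.0491712616252684
```

```bash
python3 -m inch '[[[0.0035,0.0021,0],0.3],[[0.0035,0.0021,0.02],0.3],[[0.0035,0.0021,0.037],0.3],[[0.0035,0.0021,0.037],0.3],[[0.0035,0.0021,0.037],0.3]]'; python3 -c "
from h import *
go(.6437,.2625,.0,-12.5)"
```

```text
clock: 12.32
tcp_pos: [0.6442, 0.2625, 0.0012]
orientation: [-0.005, 0.78, 0.626, -0.003]
wrist_force: [0.0, -0.6, 0.7]
finger_gap: 0.0753
shift [-0.0001 -0.0004  0.0012] tcp [0.6442 0.2625 0.0012]
y-axis ang -12.5 tilt [-0.012  0.004 -1.   ]
spin 0.004018777114964678 j6 2.0575759537644185
```

```bash
python3 -m inch '[[[0,0,0],0],[[0,0,0],0],[[0,0,0],0],[[0,0,0],0],[[0,0,0],0]]' 0.6 40; python3 -m inch '[[[0,0,0],0],[[0,0,0],0]]'; python3 -m inch '[[[0,0,-0.03],0],[[0,0,-0.07],0],[[0,0,-0.1],0],[[0,0,-0.1],0],[[0,0,-0.1],0]]'; python3 - <<'E'
from m import *
go(.631,-.2365,.1,4.5)
c=cam('wrist');save(c,'pics/w9.png');W=c['W']*1000;tz=c['s']['tcp_pos'][2]*1000
for r in (160,200,240,280): print(r,(np.nanmedian(W[r-4:r+5,260:380].reshape(9,6,20,3),axis=(0,2))[:,2]-tz).round(1))
E
```

```text
clock: 12.73
tcp_pos: [0.6459, 0.263, 0.004]
orientation: [-0.004, 0.78, 0.626, -0.001]
wrist_force: [-0.6, -0.8, 6.6]
finger_gap: 0.0605
clock: 12.9
tcp_pos: [0.6468, 0.2632, 0.0052]
orientation: [-0.004, 0.78, 0.626, -0.0]
wrist_force: [0.7, 0.5, -2.4]
finger_gap: 0.0605
clock: 13.32
tcp_pos: [0.6491, 0.2631, 0.108]
orientation: [-0.003, 0.78, 0.626, 0.002]
wrist_force: [0.6, -0.2, -3.4]
finger_gap: 0.0606
shift [-0.4918  0.0903  0.0046] tcp [0.6491 0.2631 0.108 ]
y-axis ang -12.48 tilt [-0.     0.007 -1.   ]
spin -16.98431070640565 j6 2.056444331311527
160 [9.7 9.6 9.4 9.6 9.6 9.7]
200 [10.3 10.4 10.5 10.5 10.6 10.6]
240 [10.2 10.4 10.5 10.4 10.5 10.7]
280 [10.1 10.3 10.4 10.5 10.4 10.6]
```

View pics/w9.png

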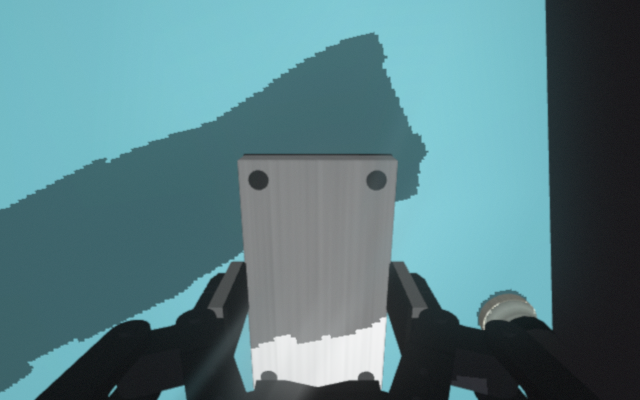

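Plate gripped, far edge (240,158)–(396,158), top at TCP+10.4 mm, so its underside is at TCP−4.6 mm. Resting on the phone should put TCP z at about .0217. Carrying it.

```bash
for i in 1 2; do python3 -m inch '[[[-0.04,0.0073,0],0],[[-0.08,0.0146,0],0],[[-0.12,0.022,0],0],[[-0.16,0.0293,0],0],[[-0.2,0.0366,0],0]]'; done; python3 -m inch '[[[-0.04,0.0073,0],0],[[-0.08,0.0146,0],-5],[[-0.092,0.017,0],-11],[[-0.092,0.017,0],-17],[[-0.092,0.017,0],-17]]'; python3 -m inch '[[[0,0,0],0],[[0,0,0],0]]'; python3 - <<'E'
from m import *
go(.6302,-.2362,.06,4.4)
c=cam('wrist');save(c,'pics/w10.png');W=c['W']*1000;tz=c['s']['tcp_pos'][2]*1000
for r in (160,200,240,280): print(r,(np.nanmedian(W[r-4:r+5,260:380].reshape(9,6,20,3),axis=(0,2))[:,2]-tz).round(1))
E
```

```text
clock: 13.78
tcp_pos: [0.6378, 0.058, 0.1017]
orientation: [-0.005, 0.78, 0.626, -0.002]
wrist_force: [1.1, -0.1, -2.8]
finger_gap: 0.0603
clock: 14.2
tcp_pos: [0.6283, -0.1465, 0.0978]
orientation: [-0.007, 0.78, 0.626, -0.003]
wrist_force: [0.1, 0.2, -2.9]
finger_gap: 0.0603
clock: 14.62
tcp_pos: [0.6231, -0.241, 0.0941]
orientation: [-0.01, 0.679, 0.734, -0.002]
wrist_force: [0.1, 0.7, -2.0]
finger_gap: 0.0605
clock: 14.78
tcp_pos: [0.6217, -0.2399, 0.0919]
orientation: [-0.012, 0.679, 0.734, -0.003]
wrist_force: [-0.2, 0.4, -2.9]
finger_gap: 0.0603
shift [0.0026 0.0094 0.0318] tcp [ 0.6217 -0.2399  0.0919]
y-axis ang 4.44 tilt [-0.022  0.012 -1.   ]
spin 0.03569346245114957 j6 1.0047951061457063
160 [10.4 10.1 10.  10.   9.9  9.9]
200 [11.  10.9 10.7 10.8 10.6 10.6]
240 [10.9 10.8 10.6 10.6 10.5 10.3]
280 [10.5 10.6 10.4 10.3 10.3 10.1]
```

View pics/w10.png

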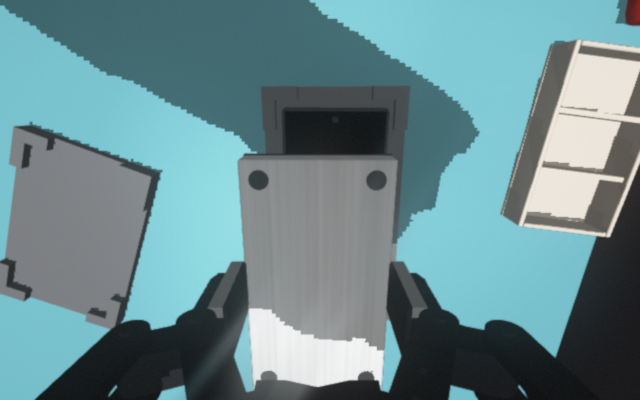

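The plate is over the cradle, with the phone's far end visible at (285–388,109). The plate must shift about +9 mm in world x. The tool has tilted about 1.4° from accumulated sag. I'll try a brisk up-move, which earlier pushed the tilt the other way.

```bash
python3 -m inch '[[[0.0026,0.0094,-0.035],0],[[0.0026,0.0094,-0.075],0]]'; python3 -c "
from h import *
go(.6302,-.2362,.06,4.4)"; python3 -m inch '[[[0,0,0.01],0],[[0,0,0.02],0],[[0,0,0.03],0],[[0,0,0.04],0],[[0,0,0.05],0]]';python3 -c "
from h import *
go(.6302,-.2362,.06,4.4)"
```

```text
clock: 15.0
tcp_pos: [0.6307, -0.234, 0.1629]
orientation: [-0.017, 0.679, 0.734, -0.004]
wrist_force: [1.0, -1.1, -1.2]
finger_gap: 0.0602
shift [-0.0041  0.0022  0.1029] tcp [ 0.6307 -0.234   0.1629]
y-axis ang 4.51 tilt [-0.03   0.017 -0.999]
spin 0.11192781156078979 j6 1.0171920412212991
clock: 15.42
tcp_pos: [0.628, -0.2323, 0.1102]
orientation: [-0.018, 0.679, 0.734, -0.004]
wrist_force: [0.1, 1.2, -2.1]
finger_gap: 0.0605
shift [-0.0051  0.0035  0.05  ] tcp [ 0.628  -0.2323  0.1102]
y-axis ang 4.52 tilt [-0.033  0.018 -0.999]
spin 0.11712313774164329 j6 1.017648421365734
```

```bash
python3 -m inch '[[[-0.005,0.003,-0.03],0],[[-0.005,0.003,-0.07],0],[[-0.005,0.003,-0.1],0],[[-0.005,0.003,-0.1],0],[[-0.005,0.003,-0.1],0]]';  python3 -m inch '[[[0,0,0.04],0],[[0,0,0.08],0]]'; python3 -c "
from h import *
go(.6302,-.2362,.06,4.4)"
```

```text
clock: 15.83
tcp_pos: [0.6355, -0.2394, 0.2108]
orientation: [-0.017, 0.679, 0.734, -0.004]
wrist_force: [0.2, 0.8, -2.3]
finger_gap: 0.0604
clock: 16.0
tcp_pos: [0.6343, -0.2388, 0.1307]
orientation: [-0.014, 0.679, 0.734, -0.003]
wrist_force: [0.6, -0.3, -3.1]
finger_gap: 0.0602
shift [ 0.0017 -0.0022  0.0708] tcp [ 0.6343 -0.2388  0.1307]
y-axis ang 4.47 tilt [-0.026  0.015 -1.   ]
spin 0.07415446753797994 j6 1.0141118977397172
```

That works: a settled lift then an abrupt descent reduces the tilt. Repeating.

```bash
for i in 1 2 3; do python3 -m inch '[[[0,0,-0.04],0],[[0,0,-0.08],0],[[0,0,-0.08],0]]' >/dev/null;  python3 -m inch '[[[0,0,0.04],0],[[0,0,0.08],0]]' >/dev/null; python3 -c "
from h import *
go(.6302,-.2362,.06,4.4)"; done
```

```text
shift [ 0.002  -0.0024  0.0724] tcp [ 0.6343 -0.2389  0.1323]
y-axis ang 4.45 tilt [-0.022  0.012 -1.   ]
spin 0.04678837951534831 j6 1.014415933045247
shift [ 0.0039 -0.0053  0.0767] tcp [ 0.6367 -0.2402  0.1366]
y-axis ang 4.42 tilt [-0.012  0.007 -1.   ]
spin 0.017892381191018103 j6 1.0147314169548196
shift [ 0.0076 -0.0112  0.0839] tcp [ 0.6416 -0.2428  0.144 ]
y-axis ang 4.4 tilt [ 0.004 -0.001 -1.   ]
spin -0.0036752739443528526 j6 1.0149961943632841
```

```bash
python3 -m inch '[[[0.0076,-0.0112,0.03],0],[[0.0076,-0.0112,0.06],0],[[0.0076,-0.0112,0.09],0],[[0.0076,-0.0112,0.1],0],[[0.0076,-0.0112,0.1],0]]';  python3 - <<'E'
from m import *
go(.6302,-.2362,.0225,4.4)
c=cam('wrist');save(c,'pics/w11.png');W=c['W']*1000;tz=c['s']['tcp_pos'][2]*1000
for r in (180,240,280): print(r,(np.nanmedian(W[r-4:r+5,260:380].reshape(9,6,20,3),axis=(0,2))[:,2]-tz).round(1))
E
```

```text
clock: 17.67
tcp_pos: [0.6288, -0.2356, 0.0405]
orientation: [-0.001, 0.68, 0.734, 0.0]
wrist_force: [0.4, -0.5, -2.2]
finger_gap: 0.0603
shift [-0.0007  0.0013  0.018 ] tcp [ 0.6288 -0.2356  0.0405]
y-axis ang 4.38 tilt [-0.     0.001 -1.   ]
spin -0.015543919329900291 j6 1.0160536227516412
180 [10.1 10.2 10.2 10.3 10.3 10.7]
240 [10.2 10.2 10.4 10.4 10.3 10.5]
280 [10.1 10.2 10.3 10.4 10.5 10.6]
```

View pics/w11.png

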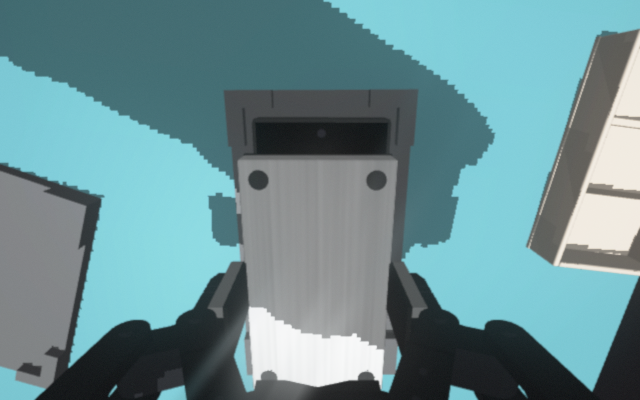

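Plate far edge (239,158)–(397,158), phone far edge about (253,118)–(391,118), well lined up. Computing the offset.

```bash
python3 - <<'E'
from m import *
c=cam('wrist');tz=c['s']['tcp_pos'][2]; r=[]
for p,L,z in(([(253,118.5),(391,118.5)],70,.0165),([(239,157.5),(397,157.5)],56,tz+.0103)):
    q=np.array(p,float); P=ray(c,q[:,0],q[:,1],z)[:,:2]*1000
    d=P[1]-P[0]; w=np.hypot(*d); d/=w; n=np.array([d[1],-d[0]]); r.append(P.mean(0)+L*n); print(w.round(1),r[-1].round(1),np.degrees(np.arctan2(d[1],d[0])).round(2))
D=(r[0]-r[1])/1000; t=c['s']['tcp_pos']; print(D)
go(t[0]+D[0],t[1]+D[1],.022,4.4)
E
```

```text
65.1 [ 632.4 -238.6] 4.35
60.3 [ 630.2 -236.8] 4.33
[ 0.00224652 -0.00179919]
shift [-0.0012  0.0008  0.0229] tcp [ 0.6314 -0.2369  0.0449]
y-axis ang 4.39 tilt [ 0.005 -0.002 -1.   ]
spin -0.008622938075475872 j6 1.0159992630833579
```

```bash
python3 -m inch '[[[0,0.0,0.006],0],[[0,0,0.012],0],[[0,0,0.017],0],[[0,0,0.02],0],[[0,0,0.0205],0]]';  python3 -c "
from h import *
go(.631,-.2369,.0215,4.4); go(.631,-.2369,.0215,4.4)"
```

```text
clock: 18.18
tcp_pos: [0.6312, -0.2367, 0.0238]
orientation: [0.002, 0.68, 0.734, 0.001]
wrist_force: [-0.7, -0.5, -2.4]
finger_gap: 0.0605
shift [-0.0002 -0.0002  0.0023] tcp [ 0.6312 -0.2367  0.0238]
y-axis ang 4.39 tilt [ 0.005 -0.001 -1.   ]
spin -0.010938137707199758 j6 1.016056916733819
shift [-0.0002 -0.0002  0.0023] tcp [ 0.6312 -0.2367  0.0238]
y-axis ang 4.39 tilt [ 0.005 -0.001 -1.   ]
spin -0.010938137707199758 j6 1.016056916733819
```

```bash
python3 -m inch '[[[0,0,0.001],0],[[0,0,0.002],0],[[0,0,0.0025],0],[[0,0,0.0025],0]]'; python3 -m inch '[[[0,0,0],0],[[0,0,0],0]]'
```

```text
clock: 18.52
tcp_pos: [0.6312, -0.2368, 0.0216]
orientation: [0.002, 0.679, 0.734, 0.001]
wrist_force: [0.3, 0.6, -1.4]
finger_gap: 0.0598
clock: 18.68
tcp_pos: [0.6314, -0.2369, 0.0217]
orientation: [0.003, 0.68, 0.734, 0.001]
wrist_force: [-0.7, 0.5, -2.2]
finger_gap: 0.0605
```

```bash
python3 -m inch '[[[0,0,0.0008],0],[[0,0,0.0008],0],[[0,0,0.0008],0]]'; python3 -m inch '[[[0,0,0],0],[[0,0,0],0],[[0,0,0],0],[[0,0,0],0]]' 0.1; python3 -m inch '[[[0,0,-0.02],0],[[0,0,-0.06],0],[[0,0,-0.1],0],[[0,0,-0.14],0],[[0,0,-0.14],0]]' 0; python3 - <<'E'
from m import *
c=cam('wrist');c=cam('wrist');save(c,'pics/w12.png')
go(.4673,.004,.15,40)
E
```

```text
clock: 18.93
tcp_pos: [0.6314, -0.2369, 0.0215]
orientation: [0.003, 0.679, 0.734, 0.001]
wrist_force: [-1.8, -0.2, 3.4]
finger_gap: 0.0601
clock: 19.27
tcp_pos: [0.6316, -0.2369, 0.0214]
orientation: [0.003, 0.679, 0.734, 0.001]
wrist_force: [0.3, -0.2, 0.4]
finger_gap: 0.077
clock: 19.68
tcp_pos: [0.6349, -0.2387, 0.1714]
orientation: [0.01, 0.679, 0.734, 0.003]
wrist_force: [1.0, -1.0, 2.0]
finger_gap: 0.0856
shift [ 0.2535 -0.1463  0.0113] tcp [ 0.6324 -0.2375  0.1643]
y-axis ang 4.4 tilt [ 0.011 -0.005 -1.   ]
spin -35.604834872036776 j6 1.0158821804349194
```

View pics/w12.png

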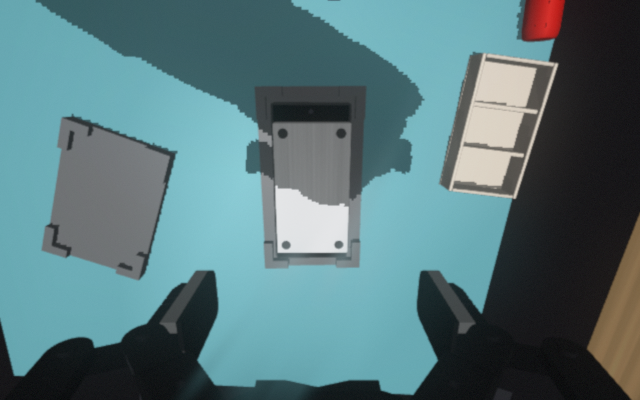

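The plate lies square on the phone: corners about (272,122), (352,122), (349,254), (275,254), with the phone showing evenly above and below it. I'll measure numerically from here, because the picture budget is used up.

```bash
python3 - <<'E'
from m import *
c=cam('wrist')
print('plate',quad(c,[(272,122),(352,122),(349,254),(275,254)],.032))
print(rect2(c,(90,270,262,365),.032,lambda i:(i[...,2]-i[...,0]<22)&(i.sum(-1)>300)))
print('cradle',quad(c,[(255,86),(367,86),(359,267),(265,267)],.014))
print((c['W'][210:250:10,310]*1000).round(1).tolist())
go(.4675,.004,.15,4.4)
E
```

```text
plate ('mean', array([ 629.3, -236.4]), 'rect', 629.3, -236.3, 112.2, 64.4, 'ang', -85.95)
{'ctr': array([ 631.4, -244.8]), 'size': array([124.6,  82.8]), 'ang': -85.69, 'mean': array([ 630.6, -243.8]), 'pcs': array([119.3,  74.6]), 'pca': np.float64(-85.5)}
cradle ('mean', array([ 628.7, -234.4]), 'rect', 628.7, -234.5, 161.0, 89.0, 'ang', -85.62)
[[628.7, -252.0, 32.1], [629.3, -261.3, 31.0], [629.9, -270.1, 31.6], [630.6, -279.3, 31.8]]
shift [ 0.2527 -0.1448  0.01  ] tcp [ 0.6311 -0.2368  0.1619]
y-axis ang 4.39 tilt [ 0.007 -0.003 -1.   ]
spin -0.007732740224426493 j6 1.0158682396198486
```

```bash
python3 -m inch '[[[0.034,-0.0195,0],0],[[0.068,-0.039,0],0],[[0.102,-0.0585,0],0],[[0.136,-0.078,0],0],[[0.17,-0.0975,0],0]]'; python3 -m inch '[[[0.034,-0.0195,0],0],[[0.068,-0.039,0],0],[[0.083,-0.0475,0],0],[[0.083,-0.0475,0],0],[[0.083,-0.0475,0],0]]'; python3 - <<'E'
from m import *
c=cam('wrist');c=cam('wrist')
gold=lambda i:(i[...,0]-i[...,2]>40)
sat=lambda i:(i[...,0]-i[...,2]>25)
im=c['image'].astype(int); m=gold(im); n,l,st,ce=cv2.connectedComponentsWithStats(m.astype(np.uint8))
print([ (s.tolist(),k.round(0).tolist()) for s,k in zip(st[1:],ce[1:]) if s[4]>200])
v,u=np.nonzero(m); W=c['W'][m]*1000; W=W[W[:,2]>28]; print(np.nanmedian(W,0), np.nanmin(W,0),np.nanmax(W,0),len(W))
go(.4675,.004,.01,4.4)
E
```

```text
clock: 20.25
tcp_pos: [0.5181, -0.0731, 0.158]
orientation: [0.001, 0.68, 0.733, 0.0]
wrist_force: [-0.3, 1.1, 0.7]
finger_gap: 0.0853
clock: 20.67
tcp_pos: [0.4631, 0.0068, 0.1564]
orientation: [0.001, 0.679, 0.734, -0.0]
wrist_force: [1.4, 0.0, 0.1]
finger_gap: 0.0855
[([286, 162, 67, 70, 3464], [319.0, 198.0]), ([499, 192, 46, 43, 1518], [522.0, 213.0])]
[469.34244653   4.15459527  31.53888215] [439.06732627 -61.67563657  28.00042759] [652.169312    30.92535021  34.19480291] 3909
shift [-0.0015  0.0024  0.147 ] tcp [0.4647 0.0055 0.157 ]
y-axis ang 4.34 tilt [ 0.002 -0.002 -1.   ]
spin -0.06395921644860891 j6 1.3347577941964266
```

```bash
cat >> m.py <<'E'
def disc(c,roi,h,r,bh=.0):
    r0,r1,c0,c1=roi; W=c['W'][r0:r1,c0:c1]*1000; im=c['image'][r0:r1,c0:c1].astype(int)
    m=(abs(W[...,2]-h)<2.5)&(im[...,0]-im[...,2]>25)
    P=W[m][:,:2]; (a,b),R=cv2.minEnclosingCircle(P.astype(np.float32))
    ct=max(cv2.findContours(m.astype(np.uint8),cv2.RETR_EXTERNAL,cv2.CHAIN_APPROX_NONE)[0],key=cv2.contourArea)[:,0]
    E=ray(c,ct[:,0]+c0+0.,ct[:,1]+r0+0.,h/1000)[:,:2]*1000
    return 'circ',round(a,1),round(b,1),round(R,1),'mean',P.mean(0).round(1),'edge rect',E.min(0).round(1),E.max(0).round(1),((E.min(0)+E.max(0))/2).round(1)
E
python3 - <<'E'
from m import *
c=cam('wrist')
print(disc(c,(150,250,270,370),32,28)); print(disc(c,(180,245,490,560),28,19))
go(.4675,.004,.01,4.4)
E
```

```text
('circ', 466.2, 3.5, 27.8, 'mean', array([466. ,   4.3]), 'edge rect', array([439. , -23.5]), array([492.6,  31.4]), array([465.8,   4. ]))
('circ', 635.1, 2.5, 19.0, 'mean', array([634.3,   2.9]), 'edge rect', array([615.3, -15.2]), array([652.6,  21.1]), array([633.9,   2.9]))
shift [-0.0011  0.0021  0.1471] tcp [0.465  0.0052 0.1571]
y-axis ang 4.3 tilt [ 0.002 -0.002 -1.   ]
spin -0.10050729670808778 j6 1.3348239228369927
```

```bash
python3 -m inch '[[[0,0.001,0.03],0],[[0,0.001,0.06],0],[[0,0.001,0.09],0],[[0,0.001,0.11],0],[[0,0.001,0.11],0]]'; python3 -c "
from h import *
go(.4662,.0038,.006,4.4)"
```

```text
clock: 21.23
tcp_pos: [0.4634, 0.0045, 0.0428]
orientation: [-0.002, 0.681, 0.732, -0.002]
wrist_force: [0.1, 0.4, 0.4]
finger_gap: 0.0855
shift [-0.0009  0.0029  0.0368] tcp [0.4634 0.0045 0.0428]
y-axis ang 4.18 tilt [-0.005 -0.    -1.   ]
spin -0.21620191428347368 j6 1.3347929181797766
```

```bash
python3 -m inch '[[[-0.001,0.003,0.01],0],[[-0.001,0.003,0.03],0],[[-0.001,0.003,0.037],0],[[-0.001,0.003,0.037],0],[[-0.001,0.003,0.037],0]]'; python3 -c "
from h import *
go(.4662,.0038,.006,4.4)"
```

```text
clock: 21.65
tcp_pos: [0.4666, 0.0033, 0.0063]
orientation: [-0.002, 0.681, 0.732, -0.002]
wrist_force: [-0.1, 0.3, 0.1]
finger_gap: 0.0852
shift [ 0.0006 -0.0004  0.0003] tcp [0.4666 0.0033 0.0063]
y-axis ang 4.14 tilt [-0.006 -0.    -1.   ]
spin -0.25793483157514174 j6 1.3340579572831386
```

```bash
python3 -m inch '[[[0,0,0],0],[[0,0,0],0],[[0,0,0],0],[[0,0,0],0],[[0,0,0],0]]' 0.7 70; python3 -m inch '[[[0,0,0],0],[[0,0,0],0]]'; python3 -m inch '[[[0,0,-0.02],0],[[0,0,-0.06],0],[[0,0,-0.1],0],[[0,0,-0.13],0],[[0,0,-0.13],0]]'; python3 - <<'E'
from m import *
c=cam('wrist');W=c['W']*1000;tz=c['s']['tcp_pos'][2]*1000
m=(W[...,2]>tz-20)&(c['image'][...,0].astype(int)-c['image'][...,2]>25)
v,u=np.nonzero(m);print(u.min(),u.max(),v.min(),v.max(),np.nanmedian(W[m],0)-[0,0,tz])
go(.6297,-.2365,.13,4.4)
E
```

```text
clock: 22.07
tcp_pos: [0.4673, 0.003, 0.0078]
orientation: [-0.001, 0.681, 0.732, -0.002]
wrist_force: [-1.6, -0.5, 7.7]
finger_gap: 0.0541
clock: 22.23
tcp_pos: [0.467, 0.0031, 0.008]
orientation: [-0.001, 0.681, 0.732, -0.002]
wrist_force: [-0.6, -0.5, -7.2]
finger_gap: 0.0536
clock: 22.65
tcp_pos: [0.4713, 0.0028, 0.1438]
orientation: [0.003, 0.681, 0.732, 0.001]
wrist_force: [2.2, -0.5, -6.1]
finger_gap: 0.0536
249 386 213 357 [470.87246802   7.75050686  23.57637691]
shift [-0.2504  0.1419  0.0117] tcp [0.4699 0.003  0.1408]
y-axis ang 4.16 tilt [ 0.002 -0.002 -1.   ]
spin -0.2360128006910429 j6 1.3345454501724883
```

```bash
python3 -m inch '[[[-0.034,0.0193,0],0],[[-0.068,0.0386,0],0],[[-0.102,0.0579,0],0],[[-0.136,0.0772,0],0],[[-0.17,0.0965,0],0]]'; python3 -m inch '[[[-0.034,0.0193,0],0],[[-0.068,0.0386,0],0],[[-0.08,0.0455,0],0],[[-0.08,0.0455,0],0],[[-0.08,0.0455,0],0]]'; python3 -c "
from h import *
go(.6297,-.2365,.09,4.4)"
```

```text
clock: 23.12
tcp_pos: [0.5775, -0.1603, 0.1379]
orientation: [-0.001, 0.681, 0.732, -0.001]
wrist_force: [0.7, 0.4, -7.6]
finger_gap: 0.0538
clock: 23.53
tcp_pos: [0.627, -0.2367, 0.1334]
orientation: [-0.004, 0.681, 0.732, -0.002]
wrist_force: [-0.6, 0.5, -7.8]
finger_gap: 0.0539
shift [-0.0002  0.0031  0.0433] tcp [ 0.627  -0.2367  0.1334]
y-axis ang 4.09 tilt [-0.008  0.003 -1.   ]
spin -0.3058868866453395 j6 1.0190348517778018
```

```bash
python3 -m inch '[[[-0.0002,0.004,0.02],0],[[-0.0002,0.004,0.04],0],[[-0.0002,0.004,0.06],0],[[-0.0002,0.004,0.07],0],[[-0.0002,0.004,0.073],0]]'; python3 - <<'E'
from m import *
c=cam('wrist')
go(.6297,-.2365,.041,4.4)
W=c['W']*1000; im=c['image'].astype(int)
g=im[...,0]-im[...,2]>25; tz=c['s']['tcp_pos'][2]*1000
# held weight top
m=g&(abs(W[...,2]-tz-23.5)<4); P=W[m]; print('weight top',np.nanmedian(P[:,2])-tz, cv2.minEnclosingCircle(P[:,:2].astype(np.float32)))
# plate far edge
for u in (290,320,350):
    z=W[:260,u,2]; r=np.nonzero(abs(z-32)<3)[0]; print(u,r.min() if len(r) else None, W[r.min(),u].round(1) if len(r) else None)
save(c,'pics/w13.png')
E
```

```text
clock: 23.95
tcp_pos: [0.6272, -0.2337, 0.0564]
orientation: [-0.008, 0.681, 0.732, -0.003]
wrist_force: [-0.4, 1.0, -7.0]
finger_gap: 0.0535
shift [-0.0023  0.0016  0.0165] tcp [ 0.6281 -0.2344  0.0575]
y-axis ang 4.15 tilt [-0.013  0.006 -1.   ]
spin -0.24596549121170597 j6 1.0218559846066093
weight top 23.58361472854059 ((626.7343139648438, -233.485107421875), 28.278018951416016)
290 154 [ 609.7 -183.8   31.1]
320 154 [ 624.2 -182.8   30.9]
350 154 [ 638.8 -181.8   30. ]
```

```bash
python3 -m inch '[[[-0.0037,0.0027,0],0],[[-0.0037,0.0027,0.005],0],[[-0.0037,0.0027,0.01],0],[[-0.0037,0.0027,0.013],0],[[-0.0037,0.0027,0.0135],0]]'; python3 - <<'E'
from m import *
c=cam('wrist')
go(.6297,-.2365,.041,4.4)
W=c['W']*1000; im=c['image'].astype(int)
g=im[...,0]-im[...,2]>25; tz=c['s']['tcp_pos'][2]*1000
m=g&(abs(W[...,2]-tz-23.5)<4); P=W[m]; print('weight top',np.nanmedian(P[:,2])-tz, cv2.minEnclosingCircle(P[:,:2].astype(np.float32)))
for u in (290,320,350):
    z=W[:260,u,2]; r=np.nonzero(abs(z-32)<3)[0]; print(u,r.min() if len(r) else None, W[r.min(),u].round(1) if len(r) else None)
z=W[180,:,2]; r=np.nonzero(abs(z-32)<3)[0]; print(r.min(),r.max(),W[180,r.min()],W[180,r.max()])
E
```

```text
clock: 24.42
tcp_pos: [0.6306, -0.2377, 0.0435]
orientation: [-0.007, 0.681, 0.732, -0.002]
wrist_force: [0.4, 0.2, -7.8]
finger_gap: 0.0542
shift [ 0.0012 -0.0008  0.0027] tcp [ 0.6306 -0.2377  0.0436]
y-axis ang 4.15 tilt [-0.014  0.007 -1.   ]
spin -0.25391995564454817 j6 1.0193173535173732
weight top 23.5848284815577 ((630.2125854492188, -237.6143341064453), 28.518667221069336)
290 149 [ 614.  -183.7   29.8]
320 149 [ 627.4 -182.6   30. ]
350 149 [ 640.8 -181.6   30. ]
253 387 [ 597.83669164 -198.83191322   31.26214229] [ 659.16571254 -194.52562718   30.02576258]
```

The weight is within about 2 mm of the plate's measured centre, with the bottom about 3 mm above the plate. Lowering gently.

```bash
python3 -m inch '[[[0,0,0.001],0],[[0,0,0.002],0],[[0,0,0.0028],0],[[0,0,0.0028],0]]'; python3 -m inch '[[[0,0,0.0006],0],[[0,0,0.001],0],[[0,0,0.001],0]]'
```

```text
clock: 24.8
tcp_pos: [0.6305, -0.2377, 0.0407]
orientation: [-0.007, 0.681, 0.732, -0.002]
wrist_force: [-0.6, 0.5, -6.0]
finger_gap: 0.0541
clock: 25.05
tcp_pos: [0.6306, -0.2377, 0.0402]
orientation: [-0.007, 0.681, 0.732, -0.002]
wrist_force: [-0.9, 0.0, -3.3]
finger_gap: 0.0538
```

```bash
python3 -m inch '[[[0,0,0.0007],0],[[0,0,0.0007],0],[[0,0,0.0007],0]]'; python3 -m inch '[[[0,0,0],0],[[0,0,0],0],[[0,0,0],0],[[0,0,0],0],[[0,0,0],0]]' 0.1; python3 -m inch '[[[0,0,-0.02],0],[[0,0,-0.06],0],[[0,0,-0.1],0],[[0,0,-0.12],0],[[0,0,-0.12],0]]' 0; python3 - <<'E'
from m import *
c=cam('wrist');c=cam('wrist')
print(disc(c,(60,330,230,400),64,28)); go(.6347,.0027,.16,4.4)
W=c['W']*1000
for u in (295,330):
    z=W[:330,u,2]; r=np.nonzero(abs(z-32)<2.5)[0]; print(u,r.min(),r.max(),W[r.min(),u].round(1),W[r.max(),u].round(1))
E
```

```text
clock: 25.3
tcp_pos: [0.6307, -0.2377, 0.0402]
orientation: [-0.007, 0.681, 0.732, -0.002]
wrist_force: [-3.1, 0.7, 0.4]
finger_gap: 0.0539
clock: 25.72
tcp_pos: [0.6311, -0.2379, 0.0405]
orientation: [-0.006, 0.681, 0.732, -0.002]
wrist_force: [-0.1, -0.2, 0.5]
finger_gap: 0.0768
clock: 26.13
tcp_pos: [0.6358, -0.2402, 0.1676]
orientation: [-0.001, 0.681, 0.732, -0.001]
wrist_force: [0.6, -1.0, 1.2]
finger_gap: 0.0854
('circ', 630.3, -237.5, 27.9, 'mean', array([ 630.3, -236.3]), 'edge rect', array([ 603.3, -264.4]), array([ 657.3, -209.4]), array([ 630.3, -236.9]))
shift [0.241  0.0188 0.0029] tcp [ 0.6334 -0.2391  0.1619]
y-axis ang 4.14 tilt [-0.009  0.004 -1.   ]
spin -0.2555087303563255 j6 1.0194021119554084
295 124 254 [ 612.4 -184.3   31.2] [ 618.2 -295.2   30.7]
330 123 254 [ 639.4 -181.7   31. ] [ 648.7 -292.5   31.5]
```

The large weight stands at (630.3,-237.2), top at 64 mm, with the plate centre at about (630,-238.4). Now the small brass weight at (634.7,2.7).

```bash
python3 -m inch '[[[0.039,0.003,0],0],[[0.078,0.006,0],0],[[0.117,0.009,0],0],[[0.156,0.012,0],0],[[0.195,0.015,0],0]]'; python3 -m inch '[[[0.035,0.003,0],0],[[0.046,0.0038,0],0],[[0.046,0.0038,0],0],[[0.046,0.0038,0],0]]'; python3 - <<'E'
from m import *
c=cam('wrist');c=cam('wrist')
im=c['image'].astype(int); m=(im[...,0]-im[...,2]>25); n,l,st,ce=cv2.connectedComponentsWithStats(m.astype(np.uint8))
for s,k in zip(st[1:],ce[1:]):
    if s[4]>200: x,y,w,h,_=s; v,u=k[::-1].astype(int); print(s.tolist(),im[v,u],disc(c,(max(y-5,0),y+h+5,max(x-5,0),x+w+5),28,19) if 280<u<360 else c['W'][v,u])
go(.6347,.0027,.005,4.4)
E
```

```text
clock: 26.65
tcp_pos: [0.6328, -0.0417, 0.1604]
orientation: [-0.006, 0.681, 0.732, -0.003]
wrist_force: [1.3, 0.5, 0.2]
finger_gap: 0.0853
clock: 26.98
tcp_pos: [0.6324, 0.005, 0.1591]
orientation: [-0.007, 0.681, 0.733, -0.004]
wrist_force: [-0.2, 0.2, -0.6]
finger_gap: 0.0852
[301, 170, 44, 49, 1658] [109  93  63] ('circ', 635.0, 2.9, 18.9, 'mean', array([635.2,   3.1]), 'edge rect', array([617.2, -15.5]), array([652.9,  21.6]), array([635.1,   3. ]))
[472, 240, 36, 82, 2194] [196  41  38] [ 0.78935007 -0.06395328  0.02412099]
[605, 280, 35, 120, 2281] [137 111  78] [ 1.21636501 -0.32028684 -0.22895361]
shift [-0.0016  0.0038  0.1547] tcp [0.633  0.0033 0.1597]
y-axis ang 4.04 tilt [-0.014  0.005 -1.   ]
spin -0.355989139759771 j6 1.3773224769377475
```

```bash
python3 -m inch '[[[-0.001,0.005,0.03],0],[[-0.001,0.005,0.06],0],[[-0.001,0.005,0.09],0],[[-0.001,0.005,0.11],0],[[-0.001,0.005,0.11],0]]'; python3 -c "
from h import *
go(.6351,.0029,.007,4.4)"
```

```text
clock: 27.5
tcp_pos: [0.6325, 0.0015, 0.0441]
orientation: [-0.011, 0.683, 0.731, -0.006]
wrist_force: [-1.1, 0.4, -1.4]
finger_gap: 0.0857
shift [0.0009 0.0035 0.037 ] tcp [0.6325 0.0015 0.0441]
y-axis ang 3.88 tilt [-0.024  0.006 -1.   ]
spin -0.5220090334386924 j6 1.3775123063237122
```

```bash
for i in 1 2; do python3 -m inch '[[[0,0,-0.04],0],[[0,0,-0.08],0],[[0,0,-0.08],0]]' >/dev/null;  python3 -m inch '[[[0,0,0.04],0],[[0,0,0.08],0]]' >/dev/null; python3 -c "
from h import *
go(.6351,.0029,.007,4.4)"; done
```

```text
shift [ 0.0068 -0.0098  0.0528] tcp [ 0.645  -0.0033  0.0599]
y-axis ang 3.63 tilt [ 0.005  0.002 -1.   ]
spin -0.7670064431471957 j6 1.376897829547719
shift [ 0.012  -0.0217  0.0654] tcp [ 0.6555 -0.0077  0.0731]
y-axis ang 3.42 tilt [ 0.029 -0.002 -1.   ]
spin -0.9776850891124411 j6 1.3763167889802703
```

```bash
python3 -m inch '[[[0.012,-0.0217,-0.04],0],[[0.012,-0.0217,-0.08],0]]' >/dev/null; python3 -c "
from h import *
go(.6351,.0029,.04,4.4)"; python3 -m inch '[[[0,0,0.02],0],[[0,0,0.04],0],[[0,0,0.06],0],[[0,0,0.07],0],[[0,0,0.07],0]]' >/dev/null; python3 -c "
from h import *
go(.6351,.0029,.007,4.4)"
```

```text
shift [-0.0016  0.0147  0.0892] tcp [0.6208 0.0034 0.1293]
y-axis ang 3.32 tilt [-0.006  0.002 -1.   ]
spin -1.0781959176533036 j6 1.3883476256556264
shift [-0.0008  0.0158  0.051 ] tcp [0.6197 0.0027 0.0581]
y-axis ang 3.24 tilt [-0.008  0.002 -1.   ]
spin -1.1558195746345064 j6 1.3883990900695193
```

Tilt is small again (-.008). Centring above the weight, then down.

```bash
python3 -m inch '[[[-0.0008,0.0158,-0.005],0],[[-0.0008,0.0158,0],0],[[-0.0008,0.0158,0.02],0],[[-0.0008,0.0158,0.02],0],[[-0.0008,0.0158,0.02],0]]' ; python3 -c "
from h import *
go(.6351,.0029,.007,4.4)"
```

```text
clock: 29.33
tcp_pos: [0.6346, 0.0027, 0.0381]
orientation: [-0.004, 0.687, 0.727, -0.002]
wrist_force: [-0.0, 0.3, -0.2]
finger_gap: 0.0854
shift [0.0001 0.0008 0.0311] tcp [0.6346 0.0027 0.0381]
y-axis ang 3.23 tilt [-0.009  0.003 -1.   ]
spin -1.1723462552355528 j6 1.3916710004471944
```

```bash
python3 -m inch '[[[0,0.0008,0.015],0],[[0,0.0008,0.031],0],[[0,0.0008,0.031],0],[[0,0.0008,0.031],0]]' ; python3 -m inch '[[[0,0,0],0],[[0,0,0],0],[[0,0,0],0],[[0,0,0],0],[[0,0,0],0]]' 0.85 50; python3 -m inch '[[[0,0,0],0],[[0,0,0],0],[[0,0,0],0]]'; python3 -m inch '[[[0,0,-0.02],0],[[0,0,-0.06],0],[[0,0,-0.1],0],[[0,0,-0.14],0],[[0,0,-0.14],0]]'; python3 - <<'E'
from m import *
c=cam('wrist');c=cam('wrist');W=c['W']*1000;tz=c['s']['tcp_pos'][2]*1000
m=(abs(W[...,2]-tz-20)<15)&(c['image'][...,0].astype(int)-c['image'][...,2]>25);P=W[m]
print(np.nanmedian(P[:,2])-tz,cv2.minEnclosingCircle(P[:,:2].astype(np.float32)))
go(.6303,-.2372,.13,4.4)
E
```

```text
clock: 29.67
tcp_pos: [0.6346, 0.0028, 0.0076]
orientation: [-0.004, 0.687, 0.727, -0.002]
wrist_force: [-0.2, -0.3, 0.5]
finger_gap: 0.0853
clock: 30.08
tcp_pos: [0.6356, 0.0028, 0.0088]
orientation: [-0.004, 0.687, 0.727, -0.002]
wrist_force: [-0.7, 0.2, 5.3]
finger_gap: 0.0363
clock: 30.33
tcp_pos: [0.6355, 0.0028, 0.0088]
orientation: [-0.004, 0.687, 0.727, -0.002]
wrist_force: [-0.3, 0.5, 1.9]
finger_gap: 0.0363
clock: 30.75
tcp_pos: [0.6409, 0.002, 0.1577]
orientation: [0.002, 0.687, 0.727, 0.002]
wrist_force: [1.4, -0.1, -1.3]
finger_gap: 0.036
18.707979130986985 ((639.21044921875, 2.362884521484375), 18.925508499145508)
shift [-0.2387 -0.021   0.0203] tcp [0.6379 0.0023 0.1508]
y-axis ang 3.23 tilt [-0.004  0.002 -1.   ]
spin -1.1668763683907741 j6 1.3915605463961394
```

```bash
python3 -m inch '[[[-0.04,-0.0035,0],0],[[-0.08,-0.007,0],0],[[-0.12,-0.0105,0],0],[[-0.16,-0.014,0],0],[[-0.2,-0.0175,0],0]]'; python3 -m inch '[[[-0.03,-0.003,0],0],[[-0.036,-0.0035,0],-1],[[-0.036,-0.0035,0],-1],[[-0.036,-0.0035,0],-1]]'; python3 - <<'E'
from m import *
c=cam('wrist')
go(.6303,-.2372,.09,4.4)
E
```

```text
clock: 31.27
tcp_pos: [0.6298, -0.1992, 0.1472]
orientation: [-0.004, 0.687, 0.727, -0.001]
wrist_force: [0.9, -0.3, -1.6]
finger_gap: 0.0363
clock: 31.6
tcp_pos: [0.6269, -0.2351, 0.1443]
orientation: [-0.007, 0.681, 0.732, -0.002]
wrist_force: [-0.6, -0.0, -2.6]
finger_gap: 0.0366
shift [-0.0036  0.0034  0.0549] tcp [ 0.6273 -0.2342  0.145 ]
y-axis ang 4.25 tilt [-0.012  0.006 -1.   ]
spin -0.14650506913072547 j6 1.019365922353391
```

```bash
python3 -m inch '[[[-0.003,0.0035,0.02],0],[[-0.003,0.0035,0.04],0],[[-0.003,0.0035,0.05],0],[[-0.003,0.0035,0.055],0],[[-0.003,0.0035,0.055],0]]'; cat > q.py <<'E'
from m import *
c=cam('wrist');c=cam('wrist');W=c['W']*1000;tz=c['s']['tcp_pos'][2]*1000;g=(c['image'][...,0].astype(int)-c['image'][...,2]>25)
P=W[g&(abs(W[...,2]-tz-18.7)<4)]
print('small',np.nanmedian(P[:,2])-tz,cv2.minEnclosingCircle(P[:,:2].astype(np.float32)))
m=g&(abs(W[...,2]-64)<3); P=W[m]; print('large visible',len(P),P.min(0).round(1),P.max(0).round(1))
# fit circle r=28 to outer far rim
v,u=np.nonzero(m); E=[]
for k in np.unique(u):
    r=v[u==k].min(); E.append(W[r,k,:2])
E=np.array(E)
from scipy.optimize import least_squares
s=least_squares(lambda p:np.hypot(*(E-p).T)-28,[630,-237],loss='soft_l1'); print('large fit',s.x.round(1),np.abs(s.fun).mean().round(2))
go(.6303,-.2372,.0735,4.4)
E
python3 q.py
```

```text
clock: 32.07
tcp_pos: [0.6295, -0.2347, 0.0883]
orientation: [-0.008, 0.68, 0.733, -0.002]
wrist_force: [0.6, 0.9, -0.8]
finger_gap: 0.0367
small 18.699599886348864 ((629.9317626953125, -235.422607421875), 19.043004989624023)
large visible 3080 [ 602.8 -244.2   61. ] [ 657.4 -209.3   66.1]
large fit [ 630.5 -237.8] 0.19
shift [-0.0013 -0.0004  0.0171] tcp [ 0.6308 -0.236   0.0906]
y-axis ang 4.31 tilt [-0.011  0.006 -1.   ]
spin -0.09331452676035212 j6 1.0184235502496872
```

```bash
python3 -m inch '[[[-0.002,0.0004,0.003],0],[[-0.002,0.0004,0.008],0],[[-0.002,0.0004,0.012],0],[[-0.002,0.0004,0.0145],0],[[-0.002,0.0004,0.0145],0]]'; python3 q.py
```

```text
clock: 32.58
tcp_pos: [0.6306, -0.2377, 0.0752]
orientation: [-0.007, 0.68, 0.733, -0.002]
wrist_force: [0.3, -0.5, -2.5]
finger_gap: 0.0363
small 18.70423589931889 ((630.4849243164062, -237.8590087890625), 18.974273681640625)
large visible 2958 [ 602.8 -240.    61. ] [ 657.5 -209.3   66.9]
large fit [ 630.5 -237.8] 0.2
shift [ 0.0007 -0.0006  0.0024] tcp [ 0.631  -0.2379  0.0759]
y-axis ang 4.3 tilt [-0.011  0.006 -1.   ]
spin -0.09850889864344481 j6 1.0162016171752426
```

Small weight (630.5,-237.9) over large (630.5,-237.8). Last millimetres.

```bash
python3 -m inch '[[[0,0,0.001],0],[[0,0,0.002],0],[[0,0,0.0023],0],[[0,0,0.0023],0]]'; python3 -m inch '[[[0,0,0.0005],0],[[0,0,0.0008],0],[[0,0,0.0008],0]]'
```

```text
clock: 33.02
tcp_pos: [0.6309, -0.2379, 0.0735]
orientation: [-0.006, 0.68, 0.733, -0.002]
wrist_force: [1.5, -0.6, -2.8]
finger_gap: 0.0365
clock: 33.27
tcp_pos: [0.631, -0.2379, 0.0729]
orientation: [-0.006, 0.68, 0.733, -0.002]
wrist_force: [-0.5, -0.1, -0.9]
finger_gap: 0.0364
```

```bash
python3 -m inch '[[[0,0,0.0004],0],[[0,0,0.0004],0]]'; python3 -m inch '[[[0,0,0],0],[[0,0,0],0],[[0,0,0],0],[[0,0,0],0],[[0,0,0],0]]' 0.3; python3 -m inch '[[[0,0,-0.02],0],[[0,0,-0.06],0],[[0,0,-0.1],0],[[0,0,-0.1],0],[[0,0,-0.1],0]]' 0.1; python3 - <<'E'
from m import *
c=cam('wrist');c=cam('wrist');save(c,'pics/w14.png')
print('small',disc(c,(60,360,200,440),92,19)); print('large',disc(c,(60,360,200,440),64,28))
W=c['W']*1000
for u in (290,345):
    z=W[:330,u,2]; r=np.nonzero(abs(z-32)<2.5)[0]; print(u,W[r.min(),u].round(1),W[r.max(),u].round(1))
E
```

```text
clock: 33.43
tcp_pos: [0.631, -0.2379, 0.0729]
orientation: [-0.006, 0.68, 0.733, -0.002]
wrist_force: [-1.5, 1.0, 0.5]
finger_gap: 0.0366
clock: 33.85
tcp_pos: [0.6311, -0.2379, 0.073]
orientation: [-0.006, 0.68, 0.733, -0.001]
wrist_force: [-1.2, 0.3, 0.3]
finger_gap: 0.0598
clock: 34.27
tcp_pos: [0.6342, -0.2396, 0.1769]
orientation: [-0.002, 0.68, 0.733, -0.0]
wrist_force: [-0.2, 0.1, -1.3]
finger_gap: 0.077
small ('circ', 630.9, -238.0, 18.8, 'mean', array([ 630.8, -237.2]), 'edge rect', array([ 612.5, -256.2]), array([ 649.5, -219. ]), array([ 631. , -237.6]))
large ('circ', 630.3, -237.0, 27.7, 'mean', array([ 629. , -226.1]), 'edge rect', array([ 603.4, -258.3]), array([ 657.3, -209. ]), array([ 630.3, -233.6]))
290 [ 605.6 -184.5   30.9] [ 611.3 -295.2   30.9]
345 [ 649.7 -181.2   30.5] [ 660.7 -291.4   30.7]
```

View pics/w14.png

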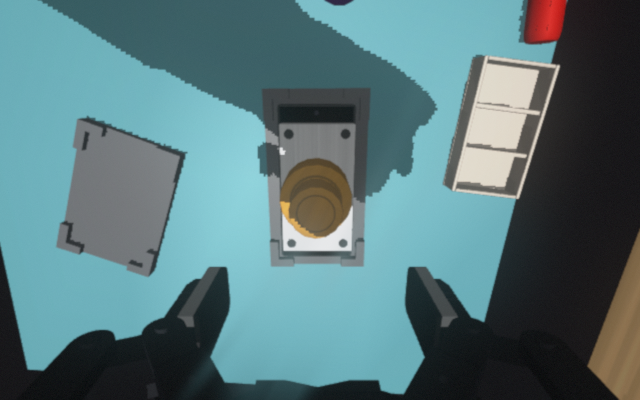

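The picture shows the finished stack: cradle, phone, plate (275–355, 123–250), large weight (316,197) and small weight on top (317,212). The fingers are clear, and the tray and screwdriver haven't moved. Handing in.

```bash
python3 -c "
from workcell import env
print(env.get_state()['qvel'].round(3)); print(env.hand_in())"
```

```text
[ 0.001  0.019 -0.031 -0.002 -0.001 -0.002]
the job is handed in; nothing more can be done
None
```

The phone is in the long cradle, screen up. The plate, large weight and small brass weight were stacked on it in that order, and I handed the job in at about 34 s. The hand-in gave no verdict.

**Last measurements:**

| Part | Centre in x, y (mm) | Offset |
|---|---|---|
| Phone, measured before the plate went on | 629.1, -235.7 | within 1 mm of the cradle's centre, about 0.5° off line |
| Plate | about 630, -238 | within about 2 mm of the phone |
| Large weight | 630.4, -237.2, top at 64 mm | within about 1.5 mm of the plate |
| Small weight | 630.9, -238.0, top at 92 mm | within about 1 mm of the large weight |

In the last picture the fingers are clear of everything, and the tray and the visible part of the screwdriver look unmoved. The jar is out of view there, but nothing went near it.

**What disagreed or went wrong:**
- **Calibration:** camera estimates of the same point differed by 1–2 mm.
- **Phone grasp:** the fingertips pressed on the bench at about 28 N while gripping the phone.
- **Tool tilt:** the tool drifted up to about 2° while carrying the plate. I corrected it with quick up-and-down moves before lowering.
- **Pictures:** I viewed 16 against the budget of 14.

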